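# Push the spice tray home against the rail and the stop rod

## Robot

A 6-joint arm with a two-finger parallel gripper is mounted at the origin on the work surface. World frame = base frame: x ahead of the robot, y to its left, z up, the work surface at z = 0. Lengths are in m, angles in rad, forces in N, time in s.
With the tool pointing down it reaches from about 0.375 to 0.975 m from the base axis. Payload 3.8 kg.
Tool frame: the origin (TCP) lies midway between the tips of the shut fingers; the grasp point (between the pads) lies 19 mm behind it; x points along the fingers, z is the direction in which the jaws open and shut, and the axes are right-handed (so a half turn about x gives the same grasp; the last joint's range is limited). The gripper opens to 88 mm and grips with 3 to 60 N. Pads are 18 mm wide; open, the fingers measure 123 mm over their backs; the gripper's body (75 mm by 187 mm) begins 45 mm behind the grasp point.
Start: joints at [1.207, 0.264, 1.604, -0, 1.274, -0.037], TCP at [0.217, 0.639, 0.239] pointing down, gripper open.
Joint ranges: [-2.63, 2.63], [-0.94, 2.18], [0.31, 2.57], [-1.31, 4.45], [0, 2.66], [-2.55, 2.55]. Speed limits (rad/s): [2.57, 2.57, 3.14, 3.14, 3.14, 3.14].

## Interface

Orientations are given as a 3x3 rotation matrix whose columns are the frame's x, y, z axes.
In Python, from bench import readout, imaging, workorder gives the robot as it stands.
- The arm moves only by the tool play_rows, never from a script. Its argument "increments" is a list of rows, each an object of numbers: "x", "y", "z": the shift along the tool's x, y, z in mm; "rx", "ry", "rz": the turn, a rotation vector about the tool's x, y, z in rad; "fingers": the closure, from 0 (fully open) to 1 (shut). A call has 1 to 12 rows; each row shifts and turns the pose as measured when the row begins, along the tool's axes as they then stand; what a row does not reach is not made up. A row lasts 1/12 s, in which the tool goes at most 41.7 mm and 7.16 degrees, less where a joint would pass 70% of its speed; a pose out of reach is approached as far as the arm can. A call with a gripper value outside its range is refused whole. The fingers move at their own pace and stop on an object; the grip force is fixed at half the most. Time passes only in rows, so rows that do not move let the fingers close. It gives the time, the measured TCP pose, the force and the opening at its end, in the units of the state.
- readout.read_state(): the state, without advancing time (a new reading comes with each control period).
- imaging.grab_frame(name): name is "scene" or "top"; returns (picture, depth): 400x640x3 uint8, blue, green, red; 400x640 float32, m along the optical axis (not along the pixel's ray), 0 where there is no reading.
- imaging.calibration(name): a dict with "fx", "fy", "cx", "cy" (pixels), "dist" ([k1, k2, p1, p2, k3] as OpenCV has them; the pictures are not rectified), "R" (3x3) and "t" (3): a world point X has camera coordinates R X + t. Camera axes: x right, y down, z forward; pixel columns grow to the right and rows downward; lengths in m; the calibration is good to about 2 mm. A picture is of the moment at which its call begins. calibration takes no time and is no camera call.
- workorder.finish_job(): hands the job in, once; it reports no verdict.
The state is a dict: "clock": time; "joint_positions": joint angles; "qd": joint speeds; "joint_efforts": joint torques, N m; "tool_pos": TCP position; "ee_rot": TCP orientation; "contact_force": force on the tool from outside, world axes, zero at the start; "ft_torque": the same for the moment, N m; "width": finger opening in m.
Only numpy, scipy, OpenCV 4.12 (cv2) and the standard library are available. Lean on these libraries where they do the work, as an engineer would, in place of code of your own. Each camera call takes 0.05 s, during which the arm holds its last target.

## Task

On this kitchen table, push the loaded spice tray back, near both ends of its long front, one after the other or together, until its whole long back lies parallel and tight against the wooden rail, and press it home there with a light, steady push that the rail answers. Then slide it along the rail until its end is pressed in the same way against the steel rod in the wooden end stop, and leave it there, still tight along the rail. Push gently, since rail and stop are only lightly pinned; keep the tray on the table and its jars upright, and leave everything else where it stands.

Things in the scene. Friction and masses are not known exactly. Their poses are not given: they have to be found in the camera images.
- tray: Loose plywood spice tray, 80 mm deep (x, to its back, which faces the rail), 280 long (y), 36 high, walls 6; origin: centre of underside. Back and ends are full walls; the front wall (outer face x = -40) stands only from 30 to 140 mm either side of the middle; between, it is cut down to the 6 mm floor. About 0.45 kg loaded, 2 to 7 N to slide; pushed at one end, its other end swings out.
- rail: Fixed wooden rail at the far side of the tray, 660 mm long (its y), 20 mm thick (its x), 40 mm high; origin at the centre of its underside. The face that the tray must lie against is at x = -10 mm in its frame. Stiff: it yields about 1 mm at 20 N, but must not be loaded with more than about 20 N.
- end_stop: Fixed wooden block in front of either end of the rail: 90 mm (its x, square to the rail) by 30 (its y, along the rail), 40 high; origin: centre of underside, axes as the rail's. A steel rod, 14 mm thick, 70 long, runs through its middle along y, 20 mm up; it sticks out 5 to 35 mm towards the tray, set differently each time and not told: feel for it. Limit about 20 N too.
- tray_back_left (a point): Point on the back face of the tray at its left (+y) end: tray frame x = 40, y = 140 mm, 18 mm up.
- tray_back_right (a point): Point on the back face of the tray at its right (-y) end: tray frame x = 40, y = -140 mm, 18 mm up.
- tray_end_left (a point): Middle of the outer face of the tray's left end wall: tray frame y = 140 mm, 18 mm up.
- tray_end_right (a point): Middle of the outer face of the tray's right end wall: tray frame y = -140 mm, 18 mm up.
- jar0: Small loose glass spice jar with steel lid, 40 mm across, 50 mm high, standing in the left (+y) compartment of the tray, its top 56 mm over the table; origin at the centre of its underside.
- jar1: Small loose glass spice jar with steel lid, 40 mm across, 50 mm high, standing in the middle compartment of the tray, its top 56 mm over the table; origin at the centre of its underside.
- jar2: Small loose glass spice jar with steel lid, 40 mm across, 50 mm high, standing in the right (-y) compartment of the tray, its top 56 mm over the table; origin at the centre of its underside.
- butter_dish: Bystander: white butter dish with lid, 74 by 60 mm, 45 mm high, standing in front of the end of the rail that has no stop; origin under its centre.
- mug: Bystander: blue mug, 80 mm across, 85 mm high; origin under its centre.
- salt: Bystander: dark wooden salt shaker, 40 mm across, 64 mm high; origin under its centre.
- spreader: Bystander: butter spreader with dark handle, 170 mm long, lying beyond the rail.
- sugar: Bystander: white bowl, 100 mm across, 50 mm high, on the near side of the tray, to the right; origin under its centre.
There are look-alikes about, which are no part of the job. What is shaped like the jar2 but purple is not meant. What is shaped like the jar1 but orange is not meant.

How it is judged:
On the way, in this order (a step that is already met when the one before it is completed fails the run):
1. The tray's long back lies along the rail, within 2.5 mm of it at both ends, and is pressed against it with more than 2 N (x of each of tray_back_left, tray_back_right in the frame of rail above -0.0125 m and contact force between tray and rail above 2 N), for 0.1 s.
2. The tray's end is pressed against the rod of the end stop with more than 2 N ((y of tray_end_left in the frame of end_stop between -0.0525 and 0 m or y of tray_end_right in the frame of end_stop between 0 and 0.0525 m) and contact force between tray and end_stop above 2 N), for 0.1 s.
At the end, for the whole second after the job is handed in: The tray lies still on the table, both ends of its back within 2.5 mm of the rail's face, its end at the stop (within 37.5 mm of the block, of which the rod takes 5 to 35), all three jars upright in it (x of each of tray_back_left, tray_back_right in the frame of rail above -0.0125 m and (y of tray_end_left in the frame of end_stop between -0.0525 and 0 m or y of tray_end_right in the frame of end_stop between 0 and 0.0525 m) and height (world z) of tray below 0.004 m and linear speed of tray below 0.01 m/s and angle between each of jar0, jar1, jar2's own z axis and vertical below 0.2 rad); the robot touches nothing.
It fails at once if The tray is pressed against the rail with more than 20 N (contact force between tray and rail above 20 N).
It fails at once if The tray is pressed against the end stop with more than 20 N (contact force between tray and end_stop above 20 N).
It fails at once if The tray is lifted off the table (height (world z) of tray above 0.012 m).
It fails at once if A jar tips over (angle between any of jar0, jar1, jar2's own z axis and vertical above 0.5 rad).
It fails at once if A bystander is moved by more than 15 mm (distance of any of butter_dish, mug, salt, spreader, sugar from where it was at the start of the episode above 0.015 m).
It also fails if it takes over 72 s, if anything falls off the work surface, if the arm or the gripper's body presses on something with over 40 N, if the wrist force passes 120 N, or if a joint passes its speed limit or range.

## Working session

There is one attempt and no reset: what is moved stays moved. The work goes in short steps, Python scripts to look and compute and a tool call to move; the robot and the scene stay as the last step left them, time stands still between calls to the robot, and variables do not carry over. Pictures are saved under pics/ and viewed, and the job is handed in when it is done.

Besides the shell and the picture viewer there is one more tool, called after "Call:" as name(argument=value, ...) on one line, values as JSON. play_rows: Moves the arm, as the interface text tells. Its arguments: {"type":"object","properties":{"increments":{"type":"array","items":{"type":"object","properties":{"x":{"type":"number"},"y":{"type":"number"},"z":{"type":"number"},"rx":{"type":"number"},"ry":{"type":"number"},"rz":{"type":"number"},"fingers":{"type":"number"}}}}},"required":["increments"]}

```bash
mkdir -p pics; ls
python3 - <<'E'
from bench import readout, imaging
import cv2,numpy as np
s=readout.read_state(); print(s)
for n in ["scene","top"]:
    p,d=imaging.grab_frame(n); cv2.imwrite(f"pics/{n}0.png",p); np.save(f"pics/{n}0.npy",d)
    c=imaging.calibration(n); print(n,c)
E
```

```text
pics
{'clock': 0.0, 'joint_positions': array([ 1.20709685e+00,  2.64702679e-01,  1.60537455e+00, -6.47382705e-06,
        1.27369831e+00, -3.69112424e-02]), 'qd': array([ 0.00118051,  0.00018404, -0.00019985, -0.00080364,  0.0015602 ,
       -0.00070067]), 'joint_efforts': array([-2.26080687e-03, -5.02125907e+01, -3.56862509e+01,  7.25295232e-02,
        2.96943483e-02, -1.20180844e-04]), 'tool_pos': array([0.21643394, 0.63860691, 0.23742172]), 'ee_rot': array([[-7.70739035e-04, -9.47078793e-01,  3.21000258e-01],
       [-2.04229210e-03,  3.21001174e-01,  9.47076594e-01],
       [-9.99997617e-01,  7.43726094e-05, -2.18161967e-03]]), 'contact_force': array([0.39911673, 0.08837843, 1.09556014]), 'ft_torque': array([-0.0157336 ,  0.00466031,  0.03802635]), 'width': 0.08791766480992141}
scene {'fx': 401.9627209530335, 'fy': 401.9627209530335, 'cx': 319.663427432465, 'cy': 197.8209680412853, 'dist': array([0.03114426, 0.        , 0.        , 0.        , 0.        ]), 'R': array([[-0.8542225 ,  0.51973326,  0.0134633 ],
       [ 0.32412457,  0.55261426, -0.76782859],
       [-0.40650606, -0.65153267, -0.64051385]]), 't': array([ 0.51262965, -0.14234989,  1.4391139 ])}
top {'fx': 453.1181000921911, 'fy': 453.1181000921911, 'cx': 321.4888402343326, 'cy': 200.96937706897413, 'dist': array([-0.11944594,  0.        ,  0.        ,  0.        ,  0.        ]), 'R': array([[ 0.0109066 , -0.99976891,  0.01852506],
       [-0.98289385, -0.01412506, -0.18363049],
       [ 0.18384972, -0.01620538, -0.98282077]]), 't': array([-0.03770182,  0.5693585 ,  1.38305818])}
```

View pics/scene0.png

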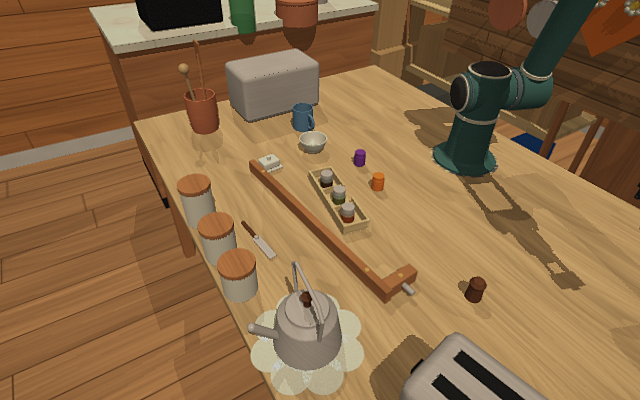

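View pics/top0.png

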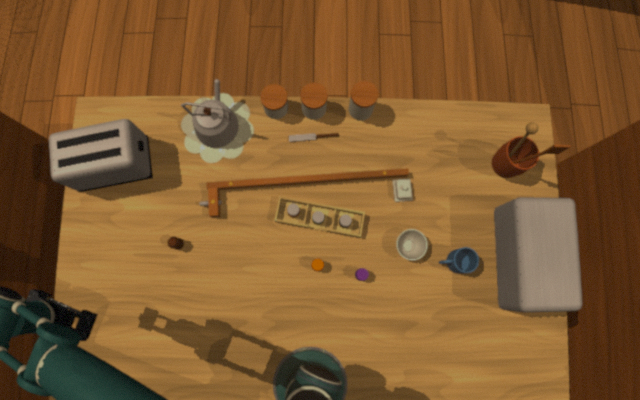

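The scene picture shows the rail running from about (253,163) to (385,295), with the end stop at (400,280). The tray is at (338,198), holding three jars. The purple (360,157) and orange (378,181) look-alikes stand outside it. In the top picture, +y is to the left: the stop is at (213,200), the butter dish at (403,190), and the tray at (320,217), slightly skewed.

```bash
cat > h.py <<'E'
import numpy as np,cv2
from bench import imaging
def proj(n,P):
    c=imaging.calibration(n);K=np.array([[c['fx'],0,c['cx']],[0,c['fy'],c['cy']],[0,0,1]])
    return cv2.projectPoints(np.atleast_2d(np.array(P,float)),cv2.Rodrigues(c['R'])[0],c['t'],K,c['dist'])[0][:,0]
def onplane(n,uv,z):
    c=imaging.calibration(n);K=np.array([[c['fx'],0,c['cx']],[0,c['fy'],c['cy']],[0,0,1]])
    q=cv2.undistortPoints(np.array(uv,float).reshape(-1,1,2),K,c['dist'])[:,0]
    o=-c['R'].T@c['t']; d=np.c_[q,np.ones(len(q))]@c['R']
    return o+d*((z-o[2])/d[:,2])[:,None]
def depthpt(n,uv,D):
    c=imaging.calibration(n);K=np.array([[c['fx'],0,c['cx']],[0,c['fy'],c['cy']],[0,0,1]])
    q=cv2.undistortPoints(np.array(uv,float).reshape(-1,1,2),K,c['dist'])[:,0]
    z=np.array([D[int(round(v)),int(round(u))] for u,v in uv])
    return (np.c_[q,np.ones(len(q))]*z[:,None]-c['t'])@c['R']
E
python3 - <<'E'
import cv2
p=cv2.imread("pics/top0.png"); c=p[160:260,190:390]; cv2.imwrite("pics/c1.png",cv2.resize(c,None,fx=4,fy=4,interpolation=cv2.INTER_CUBIC))
p=cv2.imread("pics/scene0.png"); c=p[150:310,240:430]; cv2.imwrite("pics/c2.png",cv2.resize(c,None,fx=3.7,fy=3.7,interpolation=cv2.INTER_CUBIC))
E
```

```text
(no output)
```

View pics/c1.png

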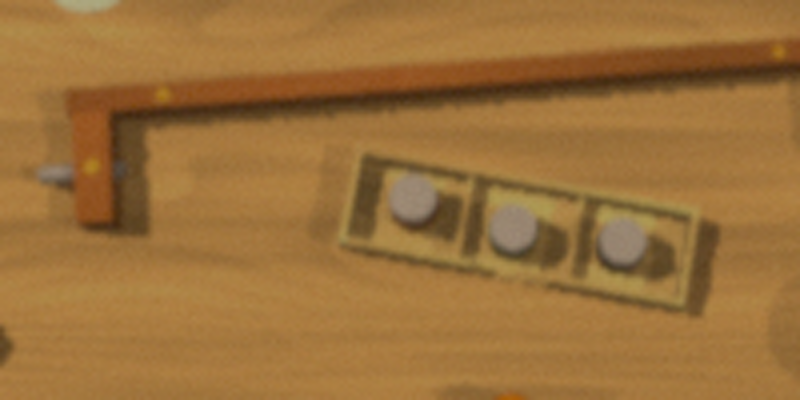

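View pics/c2.png

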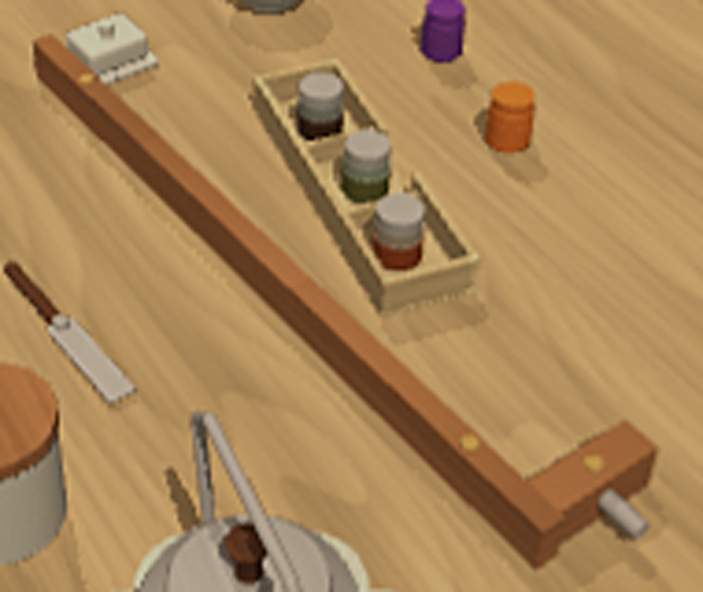

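Run:
```python
import cv2
p=cv2.imread("pics/top0.png")
for i,(x,y,w,h) in enumerate([(195,165,60,55),(360,160,60,50),(268,190,105,52)]):
    k=7 if w>100 else 12
    c=cv2.resize(p[y:y+h,x:x+w],None,fx=k,fy=k,interpolation=cv2.INTER_CUBIC)
    for a in range(0,w,10): cv2.putText(c,str(x+a),(int((a+.5)*k),10),0,.35,(255,255,255)); cv2.line(c,(int((a+.5)*k),12),(int((a+.5)*k),18),(255,255,255))
    for a in range(0,h,10): cv2.putText(c,str(y+a),(0,int((a+.5)*k)),0,.35,(255,255,255)); cv2.line(c,(22,int((a+.5)*k)),(28,int((a+.5)*k)),(255,255,255))
    cv2.imwrite(f"pics/d{i}.png",c)
```

```text
(no output)
```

View pics/d0.png

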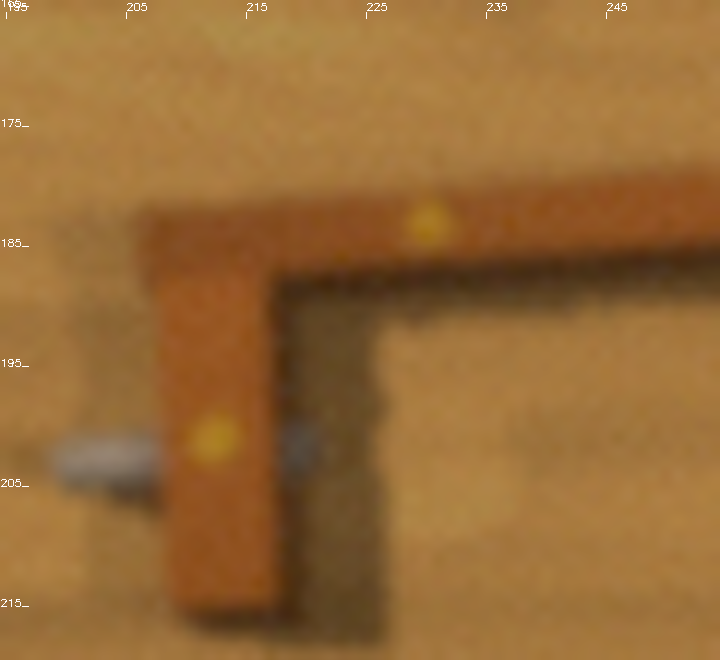

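View pics/d1.png

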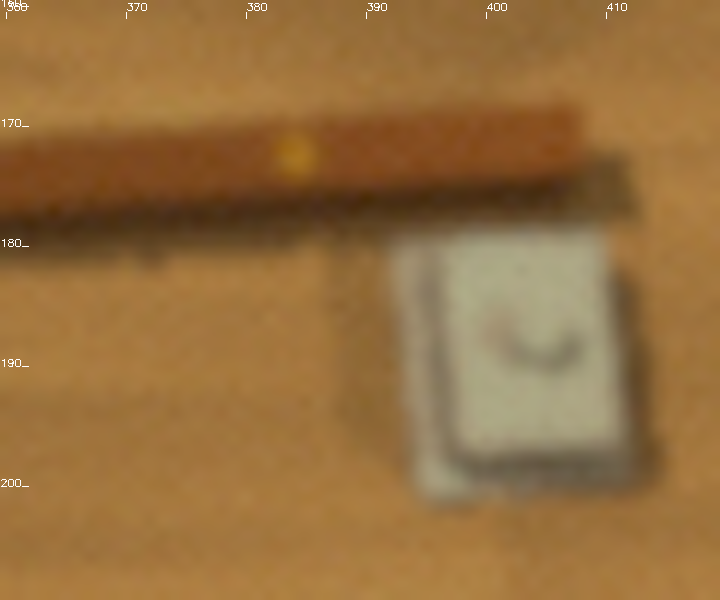

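View pics/d2.png

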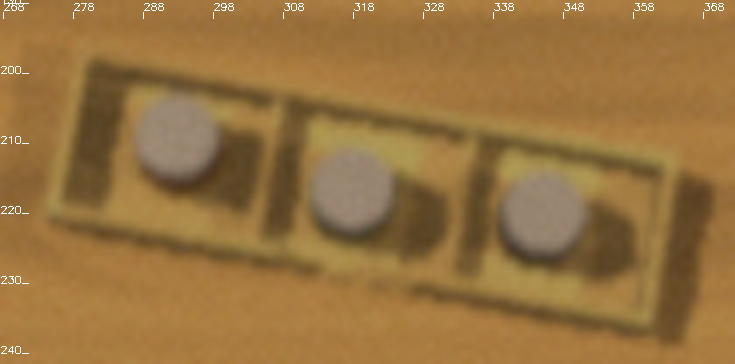

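Run:
```python
from h import *
r=onplane("top",[(206.3,182.0),(206.8,187.8),(217.4,187.2),(254.5,184.5),(359.5,177),(407.8,173.8),(407.7,168.1),(209.3,214.9),(217.4,214.9)],.04)
print(r.round(4))
f=np.polyfit(r[2:6,1],r[2:6,0],1);print("front line x=a*y+b",f, "yaw",np.degrees(np.arctan(-f[0])), f[0]*r[2:6,1]+f[1]-r[2:6,0])
t=onplane("top",[(280.4,198.1),(274.2,220.9),(364.6,211.6),(360.8,236.5)],.036);print(t.round(4))
for a,b in [(0,1),(0,2),(2,3),(1,3)]: print(a,b,np.linalg.norm(t[a]-t[b]).round(4))
print("rod tip",onplane("top",[(220.8,201.5)],.02))
D=np.load("pics/top0.npy")
print(depthpt("top",[(300,179),(380,173),(213,195),(278,210),(292,210),(317,217),(344,221),(250,220)],D).round(4))
print(onplane("top",[(411,245),(462,261),(318,265),(361,274),(176,243),(403,190)],.04).round(3))
# project to scene for check
print(proj("scene",np.r_[r,t]).round(1))
```

```text
[[ 0.6293  0.3426  0.04  ]
 [ 0.6101  0.3398  0.04  ]
 [ 0.6126  0.3054  0.04  ]
 [ 0.6231  0.1856  0.04  ]
 [ 0.653  -0.153   0.04  ]
 [ 0.6665 -0.3114  0.04  ]
 [ 0.6857 -0.3116  0.04  ]
 [ 0.5219  0.3267  0.04  ]
 [ 0.5223  0.3006  0.04  ]]
front line x=a*y+b [-0.08757256  0.63936426] yaw 5.004770592257961 [ 4.81350247e-05  1.54623302e-05 -2.36004314e-04  1.72406959e-04]
[[ 0.5805  0.1012  0.036 ]
 [ 0.5063  0.1189  0.036 ]
 [ 0.5403 -0.1693  0.036 ]
 [ 0.4601 -0.1567  0.036 ]]
0 1 0.0762
0 2 0.2734
2 3 0.0812
1 3 0.2795
rod tip [[0.56952234 0.29606827 0.02      ]]
[[ 0.6441  0.0395  0.0367]
 [ 0.6679 -0.2203  0.0384]
 [ 0.5871  0.3187  0.0383]
 [ 0.5428  0.1083  0.0291]
 [ 0.5383  0.0619  0.06  ]
 [ 0.5181 -0.0169  0.0543]
 [ 0.5061 -0.1018  0.0573]
 [ 0.5125  0.2006  0.0046]]
[[ 0.434 -0.316  0.04 ]
 [ 0.384 -0.48   0.04 ]
 [ 0.369 -0.022  0.04 ]
 [ 0.342 -0.157  0.04 ]
 [ 0.43   0.429  0.04 ]
 [ 0.612 -0.294  0.04 ]]
[[385.9 292.8]
 [391.6 288.5]
 [381.7 278.9]
 [349.6 248.7]
 [279.6 183. ]
 [254.5 159.2]
 [249.1 160.8]
 [416.4 269.8]
 [409.1 262.9]
 [344.9 224.5]
 [370.2 219.1]
 [308.5 170.6]
 [331.3 165.4]]
```

Geometry checks out: the rail yaw is +5.0° and its face lies on x = 0.639 − 0.0876·y. The tray yaw is about −9°, with its centre at (0.522, −0.027) and measured sides of 76–81 × 273–280 mm. The stop is on the +y side, with about 8 mm of rod showing. I'll push with the open gripper, both fingers on the front wall and jaws parallel to the rail.

Call:
play_rows(increments=[{"y": -21,"z": -28},{"y": -21,"z": -28},{"y": -21,"z": -28},{"y": -21,"z": -28},{"y": -21,"z": -28},{"y": -21,"z": -28},{"y": -21,"z": -28},{"y": -21,"z": -28},{"y": -21,"z": -28},{"y": -21,"z": -28},{"y": -21,"z": -28},{"y": -21,"z": -28}])

```text
$.increments[0]: bad value
```

Call:
play_rows(increments=[{"y": -21,"z": -28},{"y": -21,"z": -28},{"y": -21,"z": -28},{"y": -21,"z": -28},{"y": -21,"z": -28},{"y": -21,"z": -28},{"rx": -0.104},{"rx": -0.104},{"rx": -0.104},{"rx": -0.104}])

```text
$.increments[0]: bad value
```

```bash
cat > st.py <<'E'
from bench import readout
import numpy as np
s=readout.read_state();R=s['ee_rot'];p=s['tool_pos']
c,n=np.cos(np.radians(5)),np.sin(np.radians(5)); X=np.array([c,n,0]);Y=np.array([-n,c,0])
print("t",round(s['clock'],2),"pos",p.round(4),"rail xy",(p@X).round(4),(p@Y).round(4),"zyaw",np.degrees(np.arctan2(R[1,2],R[0,2])).round(2),"xz",R[:,0].round(4),"F",s['contact_force'].round(2),"Frail",(s['contact_force']@X).round(2),(s['contact_force']@Y).round(2),"w",round(s['width'],4))
E
python3 st.py
```

```text
t 0.1 pos [0.2164 0.6387 0.2375] rail xy 0.2713 0.6174 zyaw 71.28 xz [-8.0e-04 -1.9e-03 -1.0e+00] F [ 0.9  -0.4  -0.49] Frail 0.86 -0.47 w 0.0885
```

Call:
play_rows(increments=[{"x": 0,"y": -21,"z": -28,"rx": 0,"ry": 0,"rz": 0,"fingers": 0}])

```text
clock: 0.18
tool_pos: [0.2259, 0.6087, 0.2363]
ee_rot: [[-0.002, -0.948, 0.319], [0.0, 0.319, 0.948], [-1.0, 0.002, -0.0]]
contact_force: [1.3, -0.2, -0.0]
width: 0.0883
```

```bash
python3 st.py
```

```text
t 0.18 pos [0.2259 0.6087 0.2363] rail xy 0.2781 0.5867 zyaw 71.43 xz [-1.9e-03  1.0e-04 -1.0e+00] F [ 1.34 -0.23 -0.  ] Frail 1.31 -0.34 w 0.0883
```

All keys are needed in each row.

Call:
play_rows(increments=[{"x": 0,"y": -21,"z": -28,"rx": 0,"ry": 0,"rz": 0,"fingers": 0},{"x": 0,"y": -21,"z": -28,"rx": 0,"ry": 0,"rz": 0,"fingers": 0},{"x": 0,"y": -21,"z": -28,"rx": 0,"ry": 0,"rz": 0,"fingers": 0},{"x": 0,"y": -21,"z": -28,"rx": 0,"ry": 0,"rz": 0,"fingers": 0},{"x": 0,"y": -21,"z": -28,"rx": 0,"ry": 0,"rz": 0,"fingers": 0},{"x": 0,"y": -21,"z": -28,"rx": 0,"ry": 0,"rz": 0,"fingers": 0},{"x": 0,"y": -21,"z": -28,"rx": 0,"ry": 0,"rz": 0,"fingers": 0},{"x": 0,"y": -21,"z": -28,"rx": 0,"ry": 0,"rz": 0,"fingers": 0},{"x": 0,"y": -21,"z": -28,"rx": 0,"ry": 0,"rz": 0,"fingers": 0},{"x": 0,"y": -21,"z": -28,"rx": 0,"ry": 0,"rz": 0,"fingers": 0},{"x": 0,"y": -21,"z": -28,"rx": 0,"ry": 0,"rz": 0,"fingers": 0},{"x": 0,"y": -21,"z": -28,"rx": 0,"ry": 0,"rz": 0,"fingers": 0}])

```text
clock: 1.18
tool_pos: [0.3577, 0.1911, 0.2298]
ee_rot: [[-0.007, -0.951, 0.309], [-0.01, 0.309, 0.951], [-1.0, 0.004, -0.011]]
contact_force: [0.8, -0.9, -0.0]
width: 0.0884
```

Call:
play_rows(increments=[{"x": 0,"y": -21,"z": -28,"rx": 0,"ry": 0,"rz": 0,"fingers": 0},{"x": 0,"y": -21,"z": -28,"rx": 0,"ry": 0,"rz": 0,"fingers": 0},{"x": 0,"y": -21,"z": -28,"rx": 0,"ry": 0,"rz": 0,"fingers": 0},{"x": 0,"y": 0,"z": 0,"rx": -0.104,"ry": 0,"rz": 0,"fingers": 0},{"x": 0,"y": 0,"z": 0,"rx": -0.104,"ry": 0,"rz": 0,"fingers": 0},{"x": 0,"y": 0,"z": 0,"rx": -0.104,"ry": 0,"rz": 0,"fingers": 0},{"x": 0,"y": 0,"z": 0,"rx": -0.104,"ry": 0,"rz": 0,"fingers": 0}])

```text
clock: 1.77
tool_pos: [0.3919, 0.0771, 0.2286]
ee_rot: [[-0.008, -0.995, -0.104], [-0.013, -0.104, 0.994], [-1.0, 0.01, -0.012]]
contact_force: [0.1, 0.4, 0.3]
width: 0.0881
```

```bash
python3 st.py
```

```text
t 1.77 pos [0.3919 0.0771 0.2286] rail xy 0.3971 0.0426 zyaw 95.97 xz [-0.0082 -0.0127 -0.9999] F [0.11 0.43 0.29] Frail 0.15 0.41 w 0.0881
```

Call:
play_rows(increments=[{"x": 10,"y": -8,"z": -24,"rx": 0.017,"ry": -0.012,"rz": -0.009,"fingers": 0},{"x": 25,"y": -8,"z": -24,"rx": 0,"ry": 0,"rz": 0,"fingers": 0},{"x": 25,"y": -8,"z": -24,"rx": 0,"ry": 0,"rz": 0,"fingers": 0},{"x": 25,"y": -8,"z": -24,"rx": 0,"ry": 0,"rz": 0,"fingers": 0},{"x": 25,"y": -6,"z": -20,"rx": 0,"ry": 0,"rz": 0,"fingers": 0},{"x": 25,"y": 0,"z": 0,"rx": 0,"ry": 0,"rz": 0,"fingers": 0},{"x": 10,"y": 0,"z": 0,"rx": 0,"ry": 0,"rz": 0,"fingers": 0},{"x": 0,"y": 0,"z": 0,"rx": 0,"ry": 0,"rz": 0,"fingers": 0}])

```text
clock: 2.43
tool_pos: [0.4441, -0.0395, 0.0794]
ee_rot: [[0.007, -0.996, -0.093], [0.003, -0.093, 0.996], [-1.0, -0.007, 0.002]]
contact_force: [-0.8, -0.9, -1.1]
width: 0.0881
```

```bash
python3 st.py
```

```text
t 2.43 pos [ 0.4441 -0.0395  0.0794] rail xy 0.439 -0.078 zyaw 95.32 xz [ 0.0068  0.0027 -1.    ] F [-0.81 -0.95 -1.13] Frail -0.89 -0.88 w 0.0881
```

Call:
play_rows(increments=[{"x": 20,"y": 5,"z": 6,"rx": 0.006,"ry": 0.002,"rz": 0.007,"fingers": 0},{"x": 20,"y": 0,"z": 0,"rx": 0,"ry": 0,"rz": 0,"fingers": 0},{"x": 15,"y": 0,"z": 0,"rx": 0,"ry": 0,"rz": 0,"fingers": 0},{"x": 4,"y": 0,"z": 0,"rx": 0,"ry": 0,"rz": 0,"fingers": 0},{"x": 0,"y": 0,"z": 0,"rx": 0,"ry": 0,"rz": 0,"fingers": 0}])

```text
clock: 2.85
tool_pos: [0.4391, -0.0336, 0.0201]
ee_rot: [[0.001, -0.996, -0.086], [-0.0, -0.086, 0.996], [-1.0, -0.001, -0.0]]
contact_force: [-0.1, 0.4, -0.4]
width: 0.0879
```

```bash
python3 st.py
python3 - <<'E'
from h import *
p,d=imaging.grab_frame("scene"); cv2.imwrite("pics/s1.png",cv2.resize(p[120:320,230:450],None,fx=3,fy=3))
E
```

```text
t 2.85 pos [ 0.4391 -0.0336  0.0201] rail xy 0.4345 -0.0717 zyaw 94.94 xz [ 5.e-04 -1.e-04 -1.e+00] F [-0.07  0.41 -0.41] Frail -0.04 0.42 w 0.0879
```

View pics/s1.png

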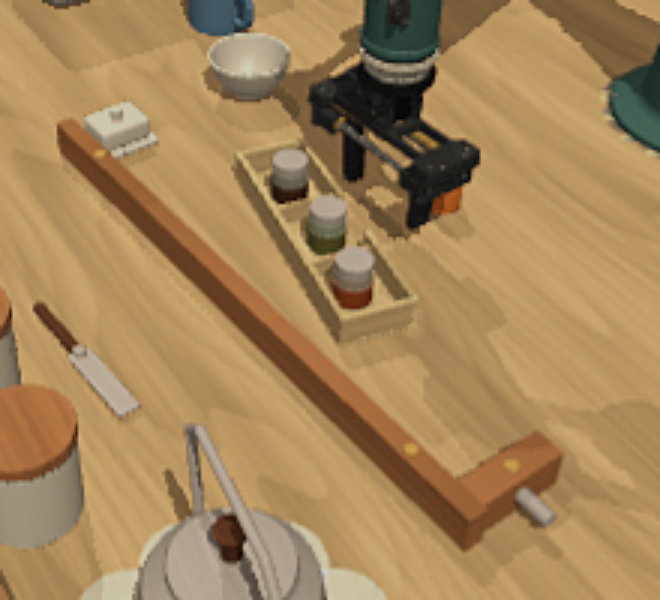

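The gripper is in front of the tray (tips at about (352,170) and (418,215) in the crop), clear of everything. I'll start pushing slowly.

Call:
play_rows(increments=[{"x": 3,"y": -4,"z": 0,"rx": 0,"ry": 0,"rz": 0,"fingers": 0},{"x": 0,"y": -4,"z": 0,"rx": 0,"ry": 0,"rz": 0,"fingers": 0},{"x": 0,"y": -4,"z": 0,"rx": 0,"ry": 0,"rz": 0,"fingers": 0},{"x": 0,"y": -4,"z": 0,"rx": 0,"ry": 0,"rz": 0,"fingers": 0},{"x": 0,"y": -4,"z": 0,"rx": 0,"ry": 0,"rz": 0,"fingers": 0},{"x": 0,"y": -4,"z": 0,"rx": 0,"ry": 0,"rz": 0,"fingers": 0},{"x": 0,"y": -4,"z": 0,"rx": 0,"ry": 0,"rz": 0,"fingers": 0},{"x": 0,"y": -4,"z": 0,"rx": 0,"ry": 0,"rz": 0,"fingers": 0},{"x": 0,"y": -4,"z": 0,"rx": 0,"ry": 0,"rz": 0,"fingers": 0},{"x": 0,"y": -4,"z": 0,"rx": 0,"ry": 0,"rz": 0,"fingers": 0}])

```text
clock: 3.73
tool_pos: [0.4856, -0.0302, 0.0221]
ee_rot: [[0.006, -0.996, -0.086], [-0.001, -0.086, 0.996], [-1.0, -0.006, -0.002]]
contact_force: [-1.7, -0.6, 0.9]
width: 0.0881
```

```bash
python3 st.py
python3 - <<'E'
from h import *
p,d=imaging.grab_frame("scene"); cv2.imwrite("pics/s2.png",cv2.resize(p[120:320,230:450],None,fx=3,fy=3))
E
```

```text
t 3.73 pos [ 0.4856 -0.0302  0.0221] rail xy 0.4812 -0.0724 zyaw 94.94 xz [ 0.0062 -0.0012 -1.    ] F [-1.72 -0.63  0.92] Frail -1.77 -0.47 w 0.0881
```

View pics/s2.png

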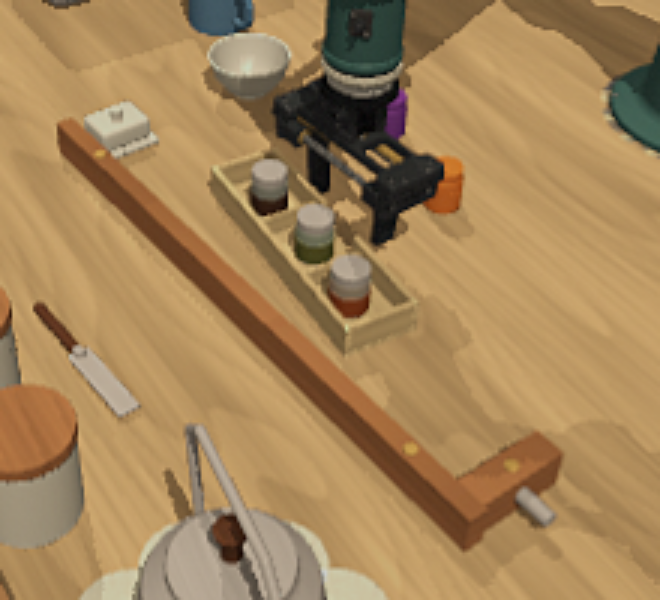

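The right finger is rotating the tray as intended, and the jars are upright.

Call:
play_rows(increments=[{"x": 3,"y": -4,"z": 0,"rx": 0,"ry": 0,"rz": 0.006,"fingers": 0},{"x": 1,"y": -4,"z": 0,"rx": 0,"ry": 0,"rz": 0,"fingers": 0},{"x": 0,"y": -4,"z": 0,"rx": 0,"ry": 0,"rz": 0,"fingers": 0},{"x": 0,"y": -4,"z": 0,"rx": 0,"ry": 0,"rz": 0,"fingers": 0},{"x": 0,"y": -4,"z": 0,"rx": 0,"ry": 0,"rz": 0,"fingers": 0},{"x": 0,"y": -4,"z": 0,"rx": 0,"ry": 0,"rz": 0,"fingers": 0},{"x": 0,"y": -4,"z": 0,"rx": 0,"ry": 0,"rz": 0,"fingers": 0},{"x": 0,"y": -4,"z": 0,"rx": 0,"ry": 0,"rz": 0,"fingers": 0},{"x": 0,"y": -4,"z": 0,"rx": 0,"ry": 0,"rz": 0,"fingers": 0},{"x": 0,"y": -3,"z": 0,"rx": 0,"ry": 0,"rz": 0,"fingers": 0}])

```text
clock: 4.62
tool_pos: [0.5285, -0.0264, 0.0175]
ee_rot: [[-0.002, -0.996, -0.087], [-0.002, -0.087, 0.996], [-1.0, 0.002, -0.002]]
contact_force: [-2.7, -0.3, 1.8]
width: 0.0881
```

```bash
python3 st.py
python3 - <<'E'
from h import *
p,d=imaging.grab_frame("scene"); cv2.imwrite("pics/s3.png",cv2.resize(p[120:320,230:450],None,fx=3,fy=3))
E
```

```text
t 4.62 pos [ 0.5285 -0.0264  0.0175] rail xy 0.5241 -0.0723 zyaw 94.98 xz [-0.0018 -0.0017 -1.    ] F [-2.7  -0.29  1.78] Frail -2.72 -0.05 w 0.0881
```

View pics/s3.png

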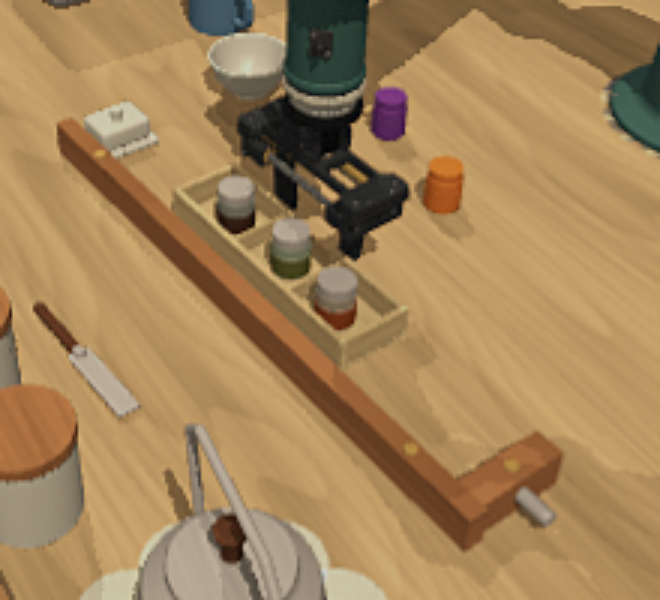

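The tray is now nearly parallel to the rail. I'll go slower for the approach.

Call:
play_rows(increments=[{"x": 0,"y": -2.5,"z": 0,"rx": 0,"ry": 0,"rz": 0,"fingers": 0},{"x": 0,"y": -2.5,"z": 0,"rx": 0,"ry": 0,"rz": 0,"fingers": 0},{"x": 0,"y": -2.5,"z": 0,"rx": 0,"ry": 0,"rz": 0,"fingers": 0},{"x": 0,"y": -2,"z": 0,"rx": 0,"ry": 0,"rz": 0,"fingers": 0},{"x": 0,"y": -2,"z": 0,"rx": 0,"ry": 0,"rz": 0,"fingers": 0},{"x": 0,"y": -2,"z": 0,"rx": 0,"ry": 0,"rz": 0,"fingers": 0}])

```text
clock: 5.17
tool_pos: [0.543, -0.0249, 0.0174]
ee_rot: [[-0.003, -0.996, -0.087], [-0.002, -0.087, 0.996], [-1.0, 0.003, -0.001]]
contact_force: [-1.8, 0.2, 2.8]
width: 0.0882
```

```bash
python3 st.py
```

```text
t 5.17 pos [ 0.543  -0.0249  0.0174] rail xy 0.5388 -0.0721 zyaw 94.99 xz [-0.0026 -0.0015 -1.    ] F [-1.77  0.19  2.83] Frail -1.75 0.34 w 0.0882
```

Call:
play_rows(increments=[{"x": 0,"y": -1.5,"z": 0,"rx": 0,"ry": 0,"rz": 0,"fingers": 0},{"x": 0,"y": -1.5,"z": 0,"rx": 0,"ry": 0,"rz": 0,"fingers": 0}])

```text
clock: 5.33
tool_pos: [0.5463, -0.0246, 0.0174]
ee_rot: [[-0.003, -0.996, -0.087], [-0.002, -0.087, 0.996], [-1.0, 0.003, -0.001]]
contact_force: [-3.1, -1.0, 1.7]
width: 0.0881
```

```bash
python3 st.py
```

```text
t 5.33 pos [ 0.5463 -0.0246  0.0174] rail xy 0.5421 -0.0722 zyaw 94.99 xz [-0.0026 -0.0015 -1.    ] F [-3.14 -1.04  1.66] Frail -3.22 -0.76 w 0.0881
```

Call:
play_rows(increments=[{"x": 0,"y": -1.2,"z": 0,"rx": 0,"ry": 0,"rz": 0,"fingers": 0},{"x": 0,"y": -1.2,"z": 0,"rx": 0,"ry": 0,"rz": 0,"fingers": 0}])

```text
clock: 5.5
tool_pos: [0.5491, -0.0244, 0.0175]
ee_rot: [[-0.002, -0.996, -0.087], [-0.002, -0.087, 0.996], [-1.0, 0.003, -0.001]]
contact_force: [-2.6, 0.1, 1.3]
width: 0.0885
```

Call:
play_rows(increments=[{"x": 0,"y": -1,"z": 0,"rx": 0,"ry": 0,"rz": 0,"fingers": 0}])

```text
clock: 5.58
tool_pos: [0.5502, -0.0243, 0.0174]
ee_rot: [[-0.003, -0.996, -0.087], [-0.002, -0.087, 0.996], [-1.0, 0.003, -0.001]]
contact_force: [-2.8, -1.4, 2.0]
width: 0.0883
```

Call:
play_rows(increments=[{"x": 0,"y": -1,"z": 0,"rx": 0,"ry": 0,"rz": 0,"fingers": 0}])

```text
clock: 5.67
tool_pos: [0.5512, -0.0242, 0.0174]
ee_rot: [[-0.003, -0.996, -0.087], [-0.002, -0.087, 0.996], [-1.0, 0.003, -0.001]]
contact_force: [-2.9, -1.2, 1.2]
width: 0.088
```

Call:
play_rows(increments=[{"x": 0,"y": -1,"z": 0,"rx": 0,"ry": 0,"rz": 0,"fingers": 0}])

```text
clock: 5.75
tool_pos: [0.5516, -0.0241, 0.0173]
ee_rot: [[-0.004, -0.996, -0.087], [-0.001, -0.087, 0.996], [-1.0, 0.004, -0.001]]
contact_force: [-5.2, -0.4, 4.5]
width: 0.0884
```

```bash
python3 st.py
```

```text
t 5.75 pos [ 0.5516 -0.0241  0.0173] rail xy 0.5474 -0.0721 zyaw 94.98 xz [-0.0042 -0.0015 -1.    ] F [-5.22 -0.45  4.49] Frail -5.24 0.01 w 0.0884
```

Contact at about 0.547, as predicted. Now a light press in small steps.

Call:
play_rows(increments=[{"x": 0,"y": -1,"z": 0,"rx": 0,"ry": 0,"rz": 0,"fingers": 0}])

```text
clock: 5.83
tool_pos: [0.5516, -0.0241, 0.0171]
ee_rot: [[-0.007, -0.996, -0.087], [-0.002, -0.087, 0.996], [-1.0, 0.007, -0.001]]
contact_force: [-5.1, -0.6, 3.6]
width: 0.0882
```

Call:
play_rows(increments=[{"x": 0,"y": -1,"z": 0,"rx": 0,"ry": 0,"rz": 0,"fingers": 0}])

```text
clock: 5.92
tool_pos: [0.5515, -0.0241, 0.0169]
ee_rot: [[-0.009, -0.996, -0.087], [-0.002, -0.087, 0.996], [-1.0, 0.009, -0.001]]
contact_force: [-6.1, -1.1, 2.6]
width: 0.0884
```

```bash
python3 st.py
python3 - <<'E'
from h import *
p,d=imaging.grab_frame("top"); cv2.imwrite("pics/t4.png",cv2.resize(p[160:250,200:420],None,fx=3.6,fy=3.6,interpolation=cv2.INTER_CUBIC))
p,d=imaging.grab_frame("scene"); cv2.imwrite("pics/s4.png",cv2.resize(p[150:290,240:400],None,fx=4,fy=4,interpolation=cv2.INTER_CUBIC))
E
```

```text
t 5.92 pos [ 0.5515 -0.0241  0.0169] rail xy 0.5473 -0.0721 zyaw 94.97 xz [-0.009  -0.0016 -1.    ] F [-6.09 -1.07  2.6 ] Frail -6.16 -0.53 w 0.0884
```

View pics/t4.png

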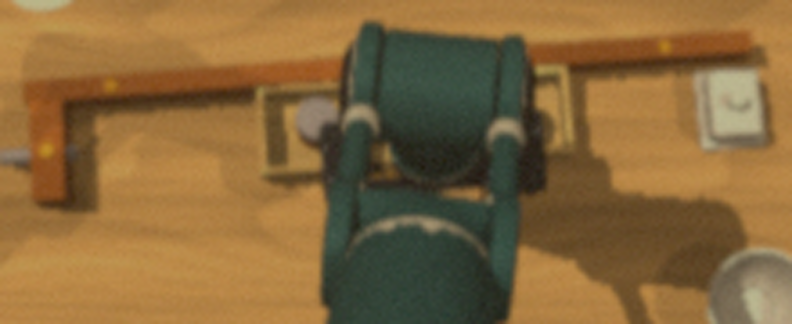

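View pics/s4.png

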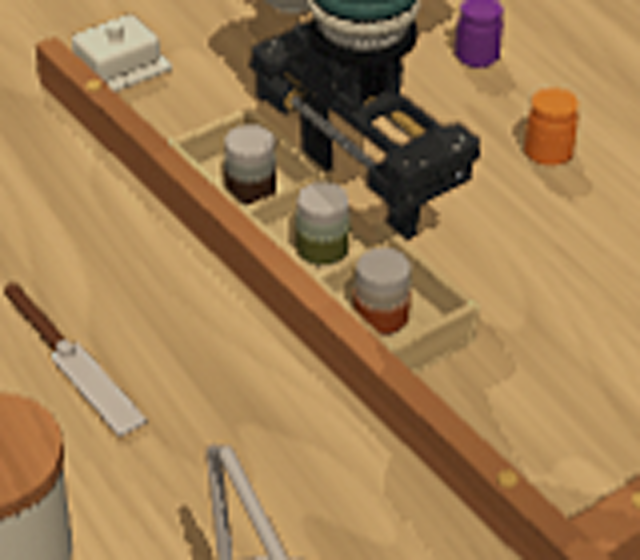

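The tray looks flush along the rail at both ends. I'll raise the press to about 10 N for several rows.

Call:
play_rows(increments=[{"x": 0,"y": -2,"z": 0,"rx": 0,"ry": 0,"rz": -0.004,"fingers": 0},{"x": 0,"y": -2,"z": 0,"rx": 0,"ry": 0,"rz": -0.004,"fingers": 0}])

```text
clock: 6.18
tool_pos: [0.5515, -0.0239, 0.0161]
ee_rot: [[-0.01, -0.996, -0.087], [-0.001, -0.087, 0.996], [-1.0, 0.01, -0.0]]
contact_force: [-7.4, -1.7, 5.1]
width: 0.0881
```

```bash
python3 st.py
```

```text
t 6.18 pos [ 0.5515 -0.0239  0.0161] rail xy 0.5474 -0.0719 zyaw 94.98 xz [-0.0096 -0.0011 -1.    ] F [-7.41 -1.74  5.07] Frail -7.54 -1.09 w 0.0881
```

Call:
play_rows(increments=[{"x": -0.5,"y": -3,"z": 0,"rx": 0,"ry": 0,"rz": -0.004,"fingers": 0},{"x": -0.5,"y": -3,"z": 0,"rx": 0,"ry": 0,"rz": -0.004,"fingers": 0},{"x": -0.5,"y": -3,"z": 0,"rx": 0,"ry": 0,"rz": -0.004,"fingers": 0}])

```text
clock: 6.43
tool_pos: [0.5515, -0.0238, 0.0157]
ee_rot: [[-0.017, -0.996, -0.087], [-0.001, -0.087, 0.996], [-1.0, 0.017, 0.001]]
contact_force: [-9.7, -2.0, 5.6]
width: 0.088
```

```bash
python3 st.py
```

```text
t 6.43 pos [ 0.5515 -0.0238  0.0157] rail xy 0.5473 -0.0718 zyaw 94.98 xz [-1.660e-02 -6.000e-04 -9.999e-01] F [-9.66 -2.03  5.56] Frail -9.8 -1.18 w 0.088
```

About 10 N steady, with no motion (roughly 6 N on the rail after friction). I'll hold briefly, then back off and go round to the right end.

Call:
play_rows(increments=[{"x": -0.5,"y": -3.5,"z": 0,"rx": 0,"ry": 0,"rz": -0.004,"fingers": 0},{"x": -0.5,"y": -3.5,"z": 0,"rx": 0,"ry": 0,"rz": -0.004,"fingers": 0},{"x": -0.5,"y": -3.5,"z": 0,"rx": 0,"ry": 0,"rz": -0.004,"fingers": 0}])

```text
clock: 6.68
tool_pos: [0.5512, -0.0236, 0.0149]
ee_rot: [[-0.027, -0.996, -0.087], [-0.0, -0.087, 0.996], [-1.0, 0.027, 0.002]]
contact_force: [-10.4, -1.1, 6.9]
width: 0.0882
```

Call:
play_rows(increments=[{"x": 0,"y": 6,"z": 0,"rx": 0,"ry": 0,"rz": -0.016,"fingers": 0},{"x": 0,"y": 10,"z": 0,"rx": 0,"ry": 0,"rz": 0,"fingers": 0},{"x": -10,"y": 10,"z": 0,"rx": 0,"ry": 0,"rz": 0,"fingers": 0},{"x": -30,"y": 0,"z": 0,"rx": 0,"ry": 0,"rz": 0,"fingers": 0},{"x": -40,"y": 0,"z": 0,"rx": 0,"ry": 0,"rz": 0,"fingers": 0},{"x": -30,"y": 0,"z": 0,"rx": 0,"ry": 0,"rz": 0,"fingers": 0},{"x": 0,"y": 0,"z": 0,"rx": 0,"ry": 0,"rz": 0,"fingers": 0.5}])

```text
clock: 7.27
tool_pos: [0.5239, -0.0261, 0.1264]
ee_rot: [[-0.012, -0.996, -0.086], [0.002, -0.086, 0.996], [-1.0, 0.012, 0.003]]
contact_force: [0.8, 0.3, 0.4]
width: 0.0834
```

```bash
python3 st.py;python3 - <<'E'
from h import *
p,d=imaging.grab_frame("scene"); cv2.imwrite("pics/s5.png",cv2.resize(p[150:290,240:400],None,fx=4,fy=4,interpolation=cv2.INTER_CUBIC))
E
```

```text
t 7.27 pos [ 0.5239 -0.0261  0.1264] rail xy 0.5196 -0.0717 zyaw 94.92 xz [-0.0117  0.002  -0.9999] F [0.76 0.28 0.4 ] Frail 0.78 0.22 w 0.0834
```

View pics/s5.png

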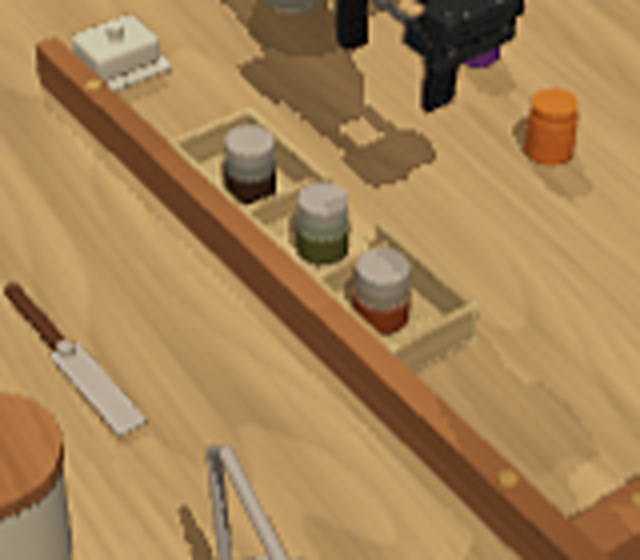

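Run:
```python
from h import *
from bench import readout
print(readout.read_state()['joint_positions'].round(3))
t=onplane("top",[(357.3,178),(359.3,201.5),(271,184.5),(273,209)],.036)
c,n=np.cos(np.radians(5)),np.sin(np.radians(5)); X=np.array([c,n,0]);Y=np.array([-n,c,0])
print(t.round(4),(t@X).round(4),(t@Y).round(4))
b=onplane("top",[(392.5,180),(394.5,200.5)],.01);print(b,b@X,b@Y)
print(onplane("top",[(220.8,201.5),(217.6,202)],.02)@Y)
```

```text
[-9.800e-02  8.900e-02  2.031e+00  1.000e-03  1.035e+00 -1.755e+00]
[[ 0.6505 -0.1462  0.036 ]
 [ 0.573  -0.1524  0.036 ]
 [ 0.6247  0.1328  0.036 ]
 [ 0.5447  0.1239  0.036 ]] [0.6353 0.5575 0.6339 0.5534] [-0.2024 -0.2017  0.0778  0.0759]
[[ 0.65195002 -0.26589064  0.01      ]
 [ 0.58286661 -0.2712153   0.01      ]] [0.62629525 0.55701065] [-0.32170004 -0.32098341]
[0.2453045  0.25581843]
```

Call:
play_rows(increments=[{"x": 0,"y": 0,"z": -20,"rx": 0,"ry": 0,"rz": -0.011,"fingers": 0.75},{"x": 0,"y": 0,"z": -20,"rx": 0,"ry": 0,"rz": 0,"fingers": 0.75},{"x": 0,"y": 0,"z": 0,"rx": 0.12,"ry": 0,"rz": 0,"fingers": 0.75},{"x": 0,"y": 0,"z": 0,"rx": 0.12,"ry": 0,"rz": 0,"fingers": 0.75},{"x": 0,"y": 0,"z": 0,"rx": 0.12,"ry": 0,"rz": 0,"fingers": 0.75},{"x": 0,"y": 0,"z": 0,"rx": 0.12,"ry": 0,"rz": 0,"fingers": 0.75},{"x": 0,"y": 0,"z": 0,"rx": 0.12,"ry": 0,"rz": 0,"fingers": 0.75},{"x": 0,"y": 0,"z": 0,"rx": 0.12,"ry": 0,"rz": 0,"fingers": 0.75},{"x": 0,"y": 0,"z": 0,"rx": 0.12,"ry": 0,"rz": 0,"fingers": 0.75},{"x": 0,"y": 0,"z": 0,"rx": 0.12,"ry": 0,"rz": 0,"fingers": 0.75}])

```text
clock: 8.15
tool_pos: [0.5216, -0.0668, 0.1116]
ee_rot: [[-0.009, -0.616, 0.788], [0.005, 0.788, 0.616], [-1.0, 0.009, -0.004]]
contact_force: [-0.1, -0.2, 0.4]
width: 0.0224
```

Call:
play_rows(increments=[{"x": 0,"y": 0,"z": 0,"rx": 0.12,"ry": 0,"rz": 0,"fingers": 0.75},{"x": 0,"y": 0,"z": 0,"rx": 0.12,"ry": 0,"rz": 0,"fingers": 0.75},{"x": 0,"y": 0,"z": 0,"rx": 0.12,"ry": 0,"rz": 0,"fingers": 0.75},{"x": 0,"y": 0,"z": 0,"rx": 0.12,"ry": 0,"rz": 0,"fingers": 0.75}])

```text
clock: 8.48
tool_pos: [0.518, -0.066, 0.1043]
ee_rot: [[-0.016, -0.163, 0.987], [0.007, 0.987, 0.163], [-1.0, 0.009, -0.014]]
contact_force: [-0.2, -0.1, -0.2]
width: 0.022
```

```bash
python3 st.py
```

```text
t 8.48 pos [ 0.518  -0.066   0.1043] rail xy 0.5103 -0.1109 zyaw 9.36 xz [-0.0156  0.0067 -0.9999] F [-0.19 -0.14 -0.21] Frail -0.2 -0.13 w 0.022
```

Call:
play_rows(increments=[{"x": -10,"y": 0,"z": 0,"rx": 0.076,"ry": -0.014,"rz": -0.009,"fingers": 0.75},{"x": -5,"y": -30,"z": 10,"rx": 0,"ry": 0,"rz": 0,"fingers": 0.75},{"x": 0,"y": -30,"z": 20,"rx": 0,"ry": 0,"rz": 0,"fingers": 0.75},{"x": 0,"y": -30,"z": 20,"rx": 0,"ry": 0,"rz": 0,"fingers": 0.75},{"x": 0,"y": -24,"z": 20,"rx": 0,"ry": 0,"rz": 0,"fingers": 0.75},{"x": 0,"y": 0,"z": 12,"rx": 0,"ry": 0,"rz": 0,"fingers": 0.75},{"x": 0,"y": 0,"z": 0,"rx": 0,"ry": 0,"rz": 0,"fingers": 0.75}])

```text
clock: 9.07
tool_pos: [0.6053, -0.1751, 0.1049]
ee_rot: [[-0.013, -0.079, 0.997], [0.003, 0.997, 0.079], [-1.0, 0.004, -0.012]]
contact_force: [-0.2, -0.0, -0.6]
width: 0.0218
```

```bash
python3 st.py;python3 - <<'E'
from h import *
p,d=imaging.grab_frame("scene"); cv2.imwrite("pics/s6.png",cv2.resize(p[110:290,220:420],None,fx=3.3,fy=3.3,interpolation=cv2.INTER_CUBIC))
E
```

```text
t 9.07 pos [ 0.6053 -0.1751  0.1049] rail xy 0.5877 -0.2272 zyaw 4.55 xz [-0.0126  0.003  -0.9999] F [-0.19 -0.04 -0.63] Frail -0.19 -0.02 w 0.0218
```

View pics/s6.png

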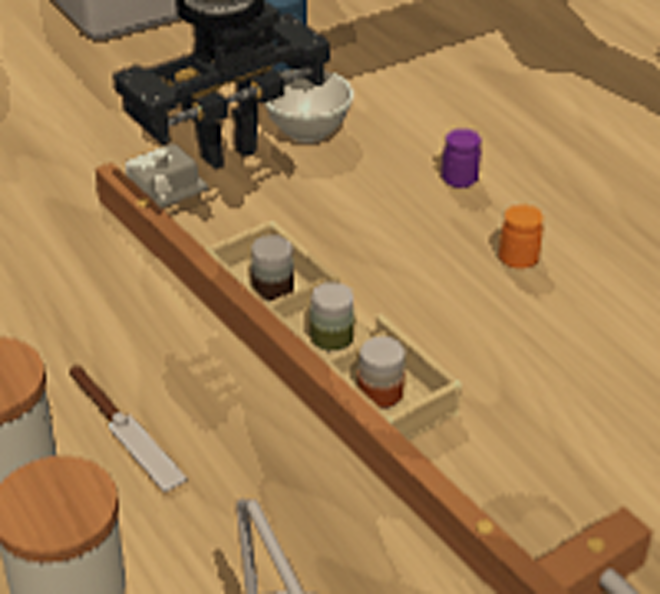

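Call:
play_rows(increments=[{"x": 10,"y": -12,"z": 8,"rx": -0.008,"ry": -0.012,"rz": -0.003,"fingers": 0.75},{"x": 20,"y": 0,"z": 0,"rx": 0,"ry": 0,"rz": 0,"fingers": 0.75},{"x": 20,"y": 0,"z": 0,"rx": 0,"ry": 0,"rz": 0,"fingers": 0.75},{"x": 0,"y": 0,"z": 0,"rx": 0,"ry": 0,"rz": 0,"fingers": 0.75}])

```text
clock: 9.45
tool_pos: [0.6088, -0.1842, 0.0498]
ee_rot: [[-0.006, -0.09, 0.996], [0.002, 0.996, 0.09], [-1.0, 0.003, -0.005]]
contact_force: [-0.8, -0.3, 0.5]
width: 0.0221
```

```bash
python3 st.py
```

```text
t 9.45 pos [ 0.6088 -0.1842  0.0498] rail xy 0.5905 -0.2366 zyaw 5.17 xz [-0.0057  0.0023 -1.    ] F [-0.8  -0.28  0.45] Frail -0.82 -0.21 w 0.0221
```

Call:
play_rows(increments=[{"x": 15,"y": 0,"z": 6,"rx": 0.002,"ry": -0.005,"rz": -0.002,"fingers": 0.75},{"x": 13,"y": 0,"z": 0,"rx": 0,"ry": 0,"rz": 0,"fingers": 0.75},{"x": 0,"y": 0,"z": 0,"rx": 0,"ry": 0,"rz": 0,"fingers": 0.75}])

```text
clock: 9.7
tool_pos: [0.6109, -0.1811, 0.0196]
ee_rot: [[-0.005, -0.09, 0.996], [0.002, 0.996, 0.09], [-1.0, 0.003, -0.005]]
contact_force: [-0.2, 0.5, 0.3]
width: 0.022
```

```bash
python3 st.py;python3 - <<'E'
from h import *
p,d=imaging.grab_frame("scene"); cv2.imwrite("pics/s7.png",cv2.resize(p[130:270,230:390],None,fx=4,fy=4,interpolation=cv2.INTER_CUBIC))
E
```

```text
t 9.7 pos [ 0.6109 -0.1811  0.0196] rail xy 0.5928 -0.2337 zyaw 5.16 xz [-0.0052  0.0023 -1.    ] F [-0.21  0.47  0.34] Frail -0.17 0.49 w 0.022
```

View pics/s7.png

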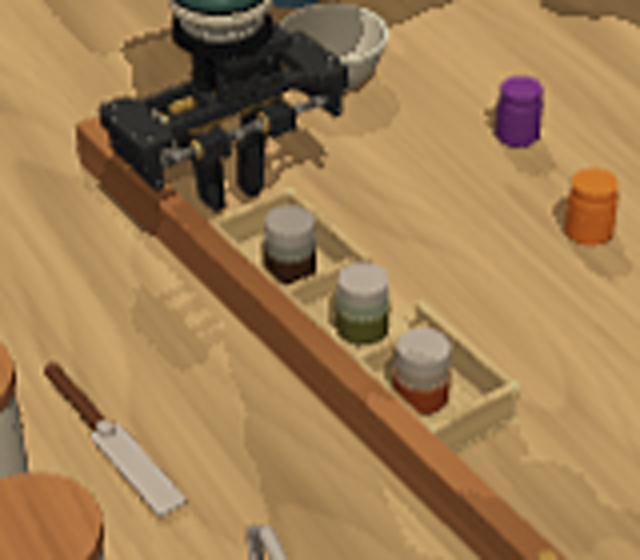

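Fingers are beside the right end wall, clear of rail and butter dish. Sliding toward the stop.

Call:
play_rows(increments=[{"x": 1,"y": 4,"z": 1,"rx": 0.002,"ry": -0.005,"rz": -0.002,"fingers": 0.75},{"x": 0,"y": 4,"z": 1,"rx": 0,"ry": 0,"rz": 0,"fingers": 0.75},{"x": 0,"y": 4,"z": 0,"rx": 0,"ry": 0,"rz": 0,"fingers": 0.75},{"x": 0,"y": 4,"z": 0,"rx": 0,"ry": 0,"rz": 0,"fingers": 0.75},{"x": 0,"y": 4,"z": 0,"rx": 0,"ry": 0,"rz": 0,"fingers": 0.75},{"x": 0,"y": 4,"z": 0.3,"rx": 0,"ry": 0,"rz": 0,"fingers": 0.75},{"x": 0,"y": 4,"z": 0.3,"rx": 0,"ry": 0,"rz": 0,"fingers": 0.75},{"x": 0,"y": 4,"z": 0.3,"rx": 0,"ry": 0,"rz": 0,"fingers": 0.75},{"x": 0,"y": 4,"z": 0.3,"rx": 0,"ry": 0,"rz": 0,"fingers": 0.75}])

```text
clock: 10.5
tool_pos: [0.613, -0.1431, 0.025]
ee_rot: [[0.007, -0.089, 0.996], [-0.003, 0.996, 0.089], [-1.0, -0.004, 0.007]]
contact_force: [-1.0, -2.5, -0.2]
width: 0.0217
```

```bash
python3 st.py;python3 - <<'E'
from h import *
p,d=imaging.grab_frame("scene"); cv2.imwrite("pics/s8.png",cv2.resize(p[130:270,230:390],None,fx=4,fy=4,interpolation=cv2.INTER_CUBIC))
E
```

```text
t 10.5 pos [ 0.613  -0.1431  0.025 ] rail xy 0.5982 -0.196 zyaw 5.09 xz [ 0.0069 -0.0034 -1.    ] F [-1.03 -2.48 -0.19] Frail -1.24 -2.38 w 0.0217
```

View pics/s8.png

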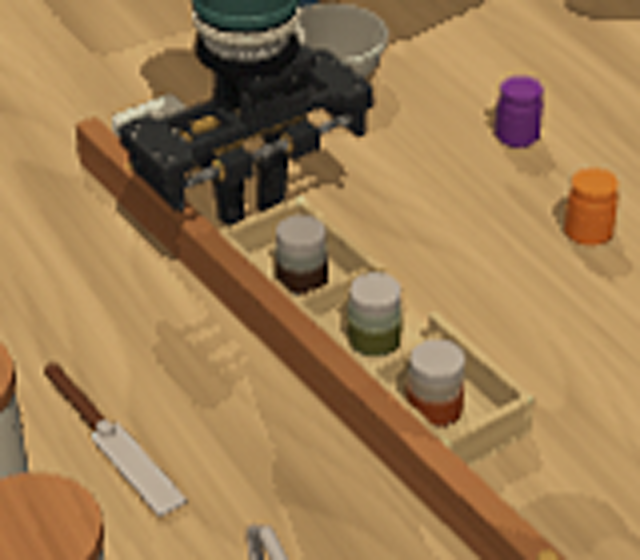

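Call:
play_rows(increments=[{"x": 4,"y": 4,"z": 0,"rx": 0,"ry": 0.004,"rz": 0.004,"fingers": 0.75},{"x": 1,"y": 5,"z": 0,"rx": 0,"ry": 0,"rz": 0,"fingers": 0.75},{"x": 0,"y": 5,"z": 0.2,"rx": 0,"ry": 0,"rz": 0,"fingers": 0.75},{"x": 0,"y": 5,"z": 0.2,"rx": 0,"ry": 0,"rz": 0,"fingers": 0.75},{"x": 0,"y": 5,"z": 0.2,"rx": 0,"ry": 0,"rz": 0,"fingers": 0.75},{"x": 0,"y": 5,"z": 0.2,"rx": 0,"ry": 0,"rz": 0,"fingers": 0.75},{"x": 0,"y": 5,"z": 0.2,"rx": 0,"ry": 0,"rz": 0,"fingers": 0.75},{"x": 0,"y": 5,"z": 0.2,"rx": 0,"ry": 0,"rz": 0,"fingers": 0.75},{"x": 0,"y": 5,"z": 0.2,"rx": 0,"ry": 0,"rz": 0,"fingers": 0.75},{"x": 0,"y": 5,"z": 0.2,"rx": 0,"ry": 0,"rz": 0,"fingers": 0.75}])

```text
clock: 11.38
tool_pos: [0.6104, -0.0902, 0.0202]
ee_rot: [[0.003, -0.089, 0.996], [-0.001, 0.996, 0.089], [-1.0, -0.001, 0.003]]
contact_force: [-1.2, -1.6, 0.9]
width: 0.0222
```

```bash
python3 st.py;python3 - <<'E'
from h import *
p,d=imaging.grab_frame("scene"); cv2.imwrite("pics/s9.png",cv2.resize(p[150:310,250:430],None,fx=3.7,fy=3.7,interpolation=cv2.INTER_CUBIC))
E
```

```text
t 11.38 pos [ 0.6104 -0.0902  0.0202] rail xy 0.6002 -0.1431 zyaw 5.08 xz [ 2.7e-03 -8.0e-04 -1.0e+00] F [-1.22 -1.6   0.91] Frail -1.36 -1.48 w 0.0222
```

View pics/s9.png

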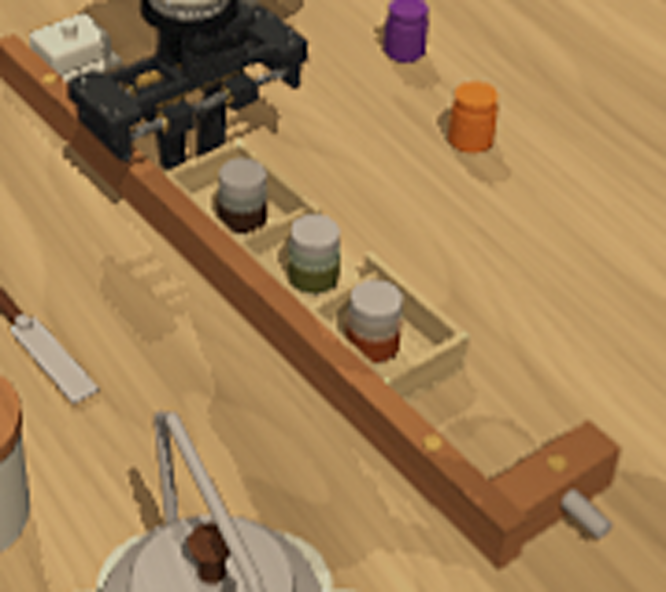

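Call:
play_rows(increments=[{"x": 2,"y": 5,"z": 0,"rx": 0,"ry": 0,"rz": 0.002,"fingers": 0.75},{"x": 1,"y": 5,"z": 0,"rx": 0,"ry": 0,"rz": 0,"fingers": 0.75},{"x": 0,"y": 5,"z": 0,"rx": 0,"ry": 0,"rz": 0,"fingers": 0.75},{"x": 0,"y": 5,"z": 0,"rx": 0,"ry": 0,"rz": 0,"fingers": 0.75},{"x": 0,"y": 5,"z": 0,"rx": 0,"ry": 0,"rz": 0,"fingers": 0.75},{"x": 0,"y": 5,"z": 0,"rx": 0,"ry": 0,"rz": 0,"fingers": 0.75},{"x": 0,"y": 5,"z": 0,"rx": 0,"ry": 0,"rz": 0,"fingers": 0.75},{"x": 0,"y": 5,"z": 0,"rx": 0,"ry": 0,"rz": 0,"fingers": 0.75},{"x": 0,"y": 5,"z": 0,"rx": 0,"ry": 0,"rz": 0,"fingers": 0.75},{"x": 0,"y": 5,"z": 0,"rx": 0,"ry": 0,"rz": 0,"fingers": 0.75},{"x": 0,"y": 5,"z": 0,"rx": 0,"ry": 0,"rz": 0,"fingers": 0.75}])

```text
clock: 12.35
tool_pos: [0.6061, -0.0287, 0.0174]
ee_rot: [[0.005, -0.088, 0.996], [0.002, 0.996, 0.088], [-1.0, 0.002, 0.005]]
contact_force: [-0.0, -2.8, 1.7]
width: 0.0219
```

```bash
python3 st.py;python3 - <<'E'
from h import *
p,d=imaging.grab_frame("top"); cv2.imwrite("pics/t10.png",cv2.resize(p[160:250,190:380],None,fx=4,fy=4,interpolation=cv2.INTER_CUBIC))
p,d=imaging.grab_frame("scene"); cv2.imwrite("pics/s10.png",cv2.resize(p[150:310,250:430],None,fx=3.7,fy=3.7,interpolation=cv2.INTER_CUBIC))
E
```

```text
t 12.35 pos [ 0.6061 -0.0287  0.0174] rail xy 0.6013 -0.0814 zyaw 5.08 xz [ 0.0049  0.0022 -1.    ] F [-0.01 -2.75  1.67] Frail -0.25 -2.74 w 0.0219
```

View pics/t10.png

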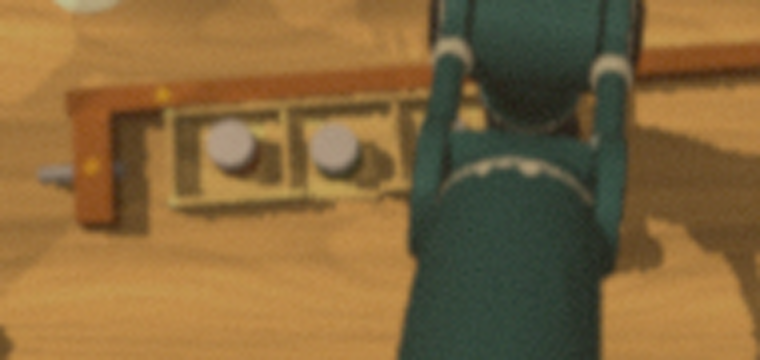

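View pics/s10.png

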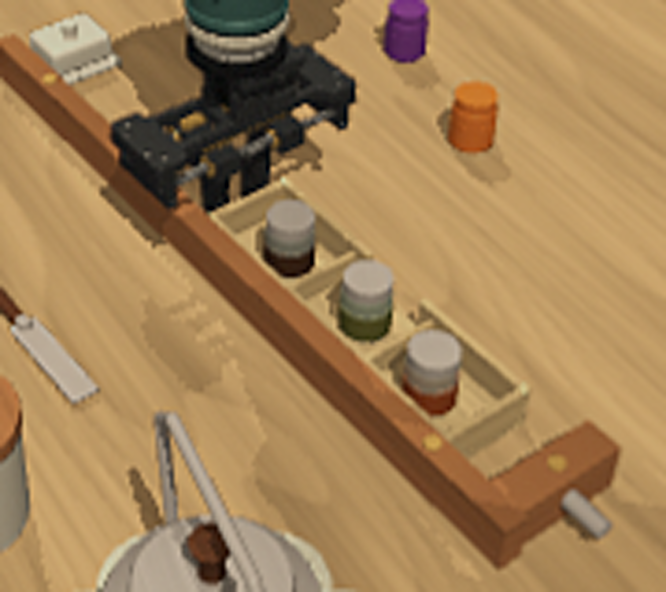

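The tray is sliding flush along the rail, with about 35 mm left to the rod tip. Slowing down.

Call:
play_rows(increments=[{"x": -1,"y": 3,"z": -0.3,"rx": 0,"ry": 0.003,"rz": 0,"fingers": 0.75},{"x": 0,"y": 3,"z": 0,"rx": 0,"ry": 0,"rz": 0,"fingers": 0.75},{"x": 0,"y": 3,"z": 0,"rx": 0,"ry": 0,"rz": 0,"fingers": 0.75},{"x": 0,"y": 2.5,"z": 0,"rx": 0,"ry": 0,"rz": 0,"fingers": 0.75},{"x": 0,"y": 2,"z": 0,"rx": 0,"ry": 0,"rz": 0,"fingers": 0.75},{"x": 0,"y": 2,"z": 0,"rx": 0,"ry": 0,"rz": 0,"fingers": 0.75},{"x": 0,"y": 1.5,"z": 0,"rx": 0,"ry": 0,"rz": 0,"fingers": 0.75}])

```text
clock: 13.03
tool_pos: [0.6037, -0.0099, 0.0179]
ee_rot: [[0.001, -0.089, 0.996], [0.002, 0.996, 0.089], [-1.0, 0.002, 0.001]]
contact_force: [-0.4, -2.6, -0.1]
width: 0.0219
```

Call:
play_rows(increments=[{"x": 0,"y": 1.5,"z": 0,"rx": 0,"ry": 0,"rz": 0,"fingers": 0.75},{"x": 0,"y": 1.5,"z": 0,"rx": 0,"ry": 0,"rz": 0,"fingers": 0.75}])

```text
clock: 13.2
tool_pos: [0.6035, -0.0067, 0.0179]
ee_rot: [[0.001, -0.089, 0.996], [0.002, 0.996, 0.089], [-1.0, 0.002, 0.001]]
contact_force: [-0.8, -2.3, 0.5]
width: 0.022
```

```bash
python3 st.py;python3 - <<'E'
from h import *
p,d=imaging.grab_frame("top"); cv2.imwrite("pics/t11.png",cv2.resize(p[170:225,195:295],None,fx=8,fy=8,interpolation=cv2.INTER_CUBIC))
E
```

```text
t 13.2 pos [ 0.6035 -0.0067  0.0179] rail xy 0.6006 -0.0592 zyaw 5.09 xz [ 7.0e-04  2.2e-03 -1.0e+00] F [-0.85 -2.35  0.49] Frail -1.05 -2.26 w 0.022
```

View pics/t11.png

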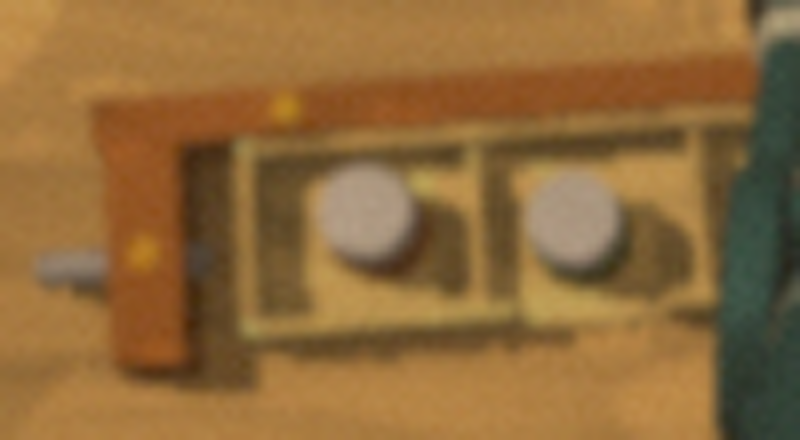

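The rod tip is at crop column ~208 and the tray end at ~237, so about 10 mm remains.

Call:
play_rows(increments=[{"x": 0,"y": 1.2,"z": 0,"rx": 0,"ry": 0,"rz": 0,"fingers": 0.75},{"x": 0,"y": 1.2,"z": 0,"rx": 0,"ry": 0,"rz": 0,"fingers": 0.75},{"x": 0,"y": 1.2,"z": 0,"rx": 0,"ry": 0,"rz": 0,"fingers": 0.75}])

```text
clock: 13.5
tool_pos: [0.6031, -0.0027, 0.0179]
ee_rot: [[0.001, -0.089, 0.996], [0.002, 0.996, 0.089], [-1.0, 0.002, 0.001]]
contact_force: [1.4, -2.1, 0.9]
width: 0.0222
```

Call:
play_rows(increments=[{"x": 0,"y": 1,"z": 0,"rx": 0,"ry": 0,"rz": 0,"fingers": 0.75},{"x": 0,"y": 1,"z": 0,"rx": 0,"ry": 0,"rz": 0,"fingers": 0.75}])

```text
clock: 13.67
tool_pos: [0.6029, -0.0006, 0.018]
ee_rot: [[0.001, -0.089, 0.996], [0.002, 0.996, 0.089], [-1.0, 0.002, 0.001]]
contact_force: [0.8, -0.6, 0.6]
width: 0.0218
```

Call:
play_rows(increments=[{"x": 0,"y": 1,"z": 0,"rx": 0,"ry": 0,"rz": 0,"fingers": 0.75},{"x": 0,"y": 1,"z": 0,"rx": 0,"ry": 0,"rz": 0,"fingers": 0.75}])

```text
clock: 13.83
tool_pos: [0.6027, 0.0016, 0.0179]
ee_rot: [[0.001, -0.088, 0.996], [0.002, 0.996, 0.088], [-1.0, 0.002, 0.001]]
contact_force: [0.2, -1.8, 0.4]
width: 0.0221
```

Call:
play_rows(increments=[{"x": 0,"y": 1,"z": 0,"rx": 0,"ry": 0,"rz": 0,"fingers": 0.75},{"x": 0,"y": 1,"z": 0,"rx": 0,"ry": 0,"rz": 0,"fingers": 0.75}])

```text
clock: 14.0
tool_pos: [0.6025, 0.0038, 0.018]
ee_rot: [[0.001, -0.089, 0.996], [0.002, 0.996, 0.089], [-1.0, 0.002, 0.001]]
contact_force: [0.2, -1.4, -0.7]
width: 0.0217
```

```bash
python3 st.py
```

```text
t 14.0 pos [0.6025 0.0038 0.018 ] rail xy 0.6005 -0.0487 zyaw 5.08 xz [ 7.0e-04  2.3e-03 -1.0e+00] F [ 0.17 -1.36 -0.7 ] Frail 0.06 -1.37 w 0.0217
```

Call:
play_rows(increments=[{"x": 0,"y": 1,"z": 0,"rx": 0,"ry": 0,"rz": 0,"fingers": 0.75},{"x": 0,"y": 1,"z": 0,"rx": 0,"ry": 0,"rz": 0,"fingers": 0.75}])

```text
clock: 14.17
tool_pos: [0.6023, 0.006, 0.018]
ee_rot: [[0.001, -0.088, 0.996], [0.002, 0.996, 0.088], [-1.0, 0.002, 0.001]]
contact_force: [-0.0, -1.8, -0.4]
width: 0.022
```

Call:
play_rows(increments=[{"x": 0,"y": 1,"z": 0,"rx": 0,"ry": 0,"rz": 0,"fingers": 0.75},{"x": 0,"y": 1,"z": 0,"rx": 0,"ry": 0,"rz": 0,"fingers": 0.75}])

```text
clock: 14.33
tool_pos: [0.602, 0.0082, 0.018]
ee_rot: [[0.001, -0.088, 0.996], [0.002, 0.996, 0.088], [-1.0, 0.002, 0.001]]
contact_force: [0.5, -1.7, 0.9]
width: 0.0223
```

Call:
play_rows(increments=[{"x": 0,"y": 1,"z": 0,"rx": 0,"ry": 0,"rz": 0,"fingers": 0.75},{"x": 0,"y": 1,"z": 0,"rx": 0,"ry": 0,"rz": 0,"fingers": 0.75}])

```text
clock: 14.5
tool_pos: [0.6021, 0.0083, 0.018]
ee_rot: [[0.001, -0.09, 0.996], [-0.001, 0.996, 0.09], [-1.0, -0.001, 0.001]]
contact_force: [0.2, -7.3, 0.4]
width: 0.022
```

```bash
python3 st.py
```

```text
t 14.5 pos [0.6021 0.0083 0.018 ] rail xy 0.6005 -0.0442 zyaw 5.16 xz [ 0.0011 -0.0014 -1.    ] F [ 0.23 -7.29  0.35] Frail -0.41 -7.29 w 0.022
```

The rod has answered: the tool stopped and force rose to 7.3 N. I'll hold the press for a few rows.

Call:
play_rows(increments=[{"x": 0,"y": 1.8,"z": 0,"rx": 0,"ry": 0,"rz": 0,"fingers": 0.75},{"x": 0,"y": 1.8,"z": 0,"rx": 0,"ry": 0,"rz": 0,"fingers": 0.75}])

```text
clock: 14.67
tool_pos: [0.6024, 0.0083, 0.0181]
ee_rot: [[0.002, -0.091, 0.996], [-0.007, 0.996, 0.091], [-1.0, -0.007, 0.002]]
contact_force: [0.6, -9.7, -1.6]
width: 0.022
```

Call:
play_rows(increments=[{"x": 0,"y": 2,"z": 0,"rx": 0,"ry": 0,"rz": 0.003,"fingers": 0.75},{"x": 0,"y": 2,"z": 0,"rx": 0,"ry": 0,"rz": 0.003,"fingers": 0.75},{"x": 0,"y": 2,"z": 0,"rx": 0,"ry": 0,"rz": 0.003,"fingers": 0.75}])

```text
clock: 14.92
tool_pos: [0.6025, 0.0083, 0.018]
ee_rot: [[0.003, -0.093, 0.996], [-0.007, 0.996, 0.093], [-1.0, -0.007, 0.002]]
contact_force: [0.3, -9.0, -0.8]
width: 0.0221
```

```bash
python3 st.py;python3 - <<'E'
from h import *
p,d=imaging.grab_frame("top"); cv2.imwrite("pics/t12.png",cv2.resize(p[170:225,195:295],None,fx=8,fy=8,interpolation=cv2.INTER_CUBIC))
p,d=imaging.grab_frame("scene"); cv2.imwrite("pics/s12.png",cv2.resize(p[170:310,270:430],None,fx=4,fy=4,interpolation=cv2.INTER_CUBIC))
E
```

```text
t 14.92 pos [0.6025 0.0083 0.018 ] rail xy 0.6009 -0.0442 zyaw 5.33 xz [ 0.0026 -0.0068 -1.    ] F [ 0.26 -9.01 -0.84] Frail -0.52 -9.0 w 0.0221
```

View pics/t12.png

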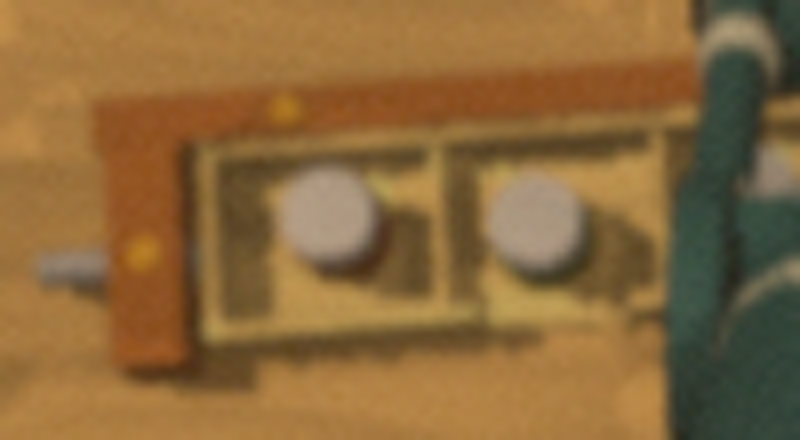

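View pics/s12.png

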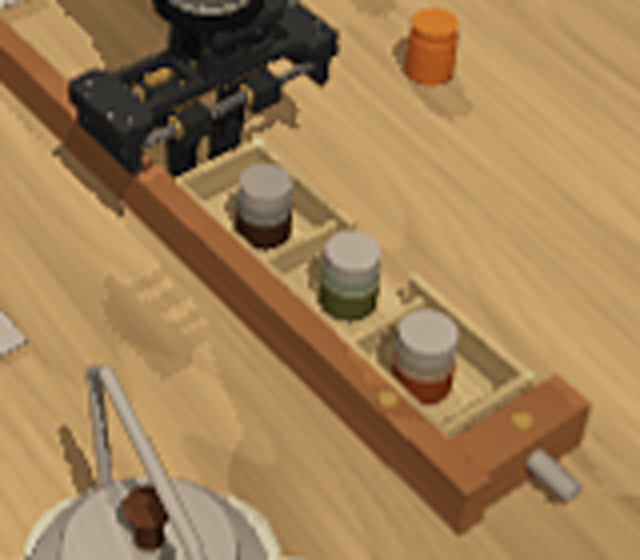

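The tray's end sits on the rod and it still looks tight to the rail. Backing straight off and lifting clear to look.

Call:
play_rows(increments=[{"x": 0,"y": -6,"z": 0,"rx": 0,"ry": 0,"rz": 0.006,"fingers": 0.75},{"x": 0,"y": -10,"z": 0,"rx": 0,"ry": 0,"rz": 0,"fingers": 0.75},{"x": 0,"y": -15,"z": -2,"rx": 0,"ry": 0,"rz": 0,"fingers": 0.75},{"x": -20,"y": -20,"z": -3,"rx": 0,"ry": 0,"rz": 0,"fingers": 0.75},{"x": -30,"y": 0,"z": 0,"rx": 0,"ry": 0,"rz": 0,"fingers": 0.75},{"x": -40,"y": 0,"z": 0,"rx": 0,"ry": 0,"rz": 0,"fingers": 0.75},{"x": -20,"y": -30,"z": -20,"rx": 0,"ry": 0,"rz": 0,"fingers": 0.75},{"x": 0,"y": -30,"z": -20,"rx": 0,"ry": 0,"rz": 0,"fingers": 0},{"x": 0,"y": 0,"z": -30,"rx": 0,"ry": 0,"rz": 0,"fingers": 0},{"x": 0,"y": 0,"z": -30,"rx": 0,"ry": 0,"rz": 0,"fingers": 0}])

```text
clock: 15.85
tool_pos: [0.5106, -0.1176, 0.1328]
ee_rot: [[0.005, -0.095, 0.995], [0.004, 0.995, 0.095], [-1.0, 0.003, 0.005]]
contact_force: [-0.3, -0.3, 0.0]
width: 0.04
```

```bash
python3 st.py;python3 - <<'E'
from h import *
p,d=imaging.grab_frame("top"); cv2.imwrite("pics/t13.png",cv2.resize(p[165:225,195:325],None,fx=6,fy=6,interpolation=cv2.INTER_CUBIC)); cv2.imwrite("pics/top13.png",p)
p,d=imaging.grab_frame("scene"); cv2.imwrite("pics/s13.png",p)
E
```

```text
t 15.85 pos [ 0.5106 -0.1176  0.1328] rail xy 0.4984 -0.1617 zyaw 5.46 xz [ 0.0049  0.0036 -1.    ] F [-0.29 -0.31  0.01] Frail -0.32 -0.28 w 0.04
```

View pics/t13.png

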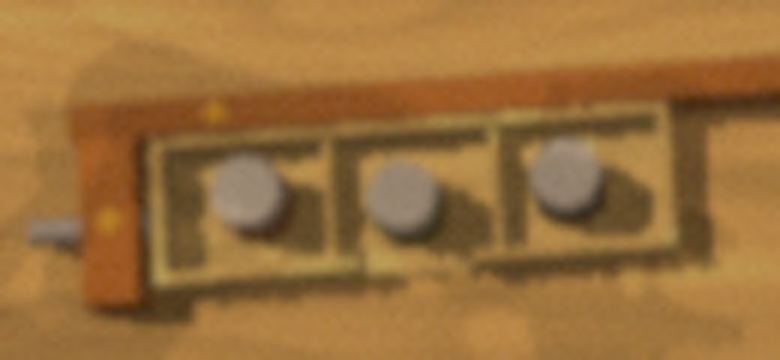

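View pics/s13.png

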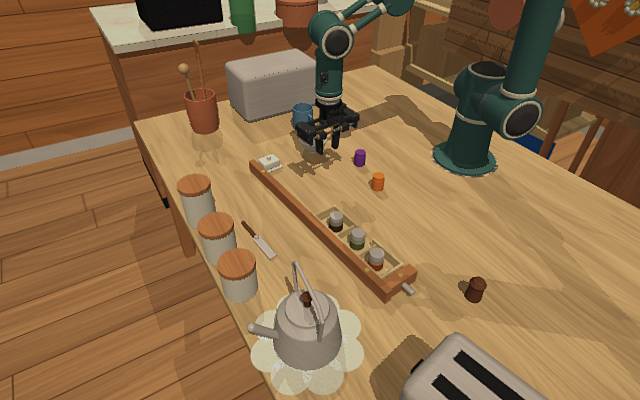

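In the top crop the left end may stand off slightly: the dark strip at (150,135) is wider than at (660,103). There is plenty of time, so I'll measure it and re-press the front gently with both fingers.

Run:
```python
import cv2
p=cv2.imread("pics/top13.png")
a=cv2.resize(p[178:200,205:255],None,fx=14,fy=14,interpolation=cv2.INTER_CUBIC);b=cv2.resize(p[172:194,270:320],None,fx=14,fy=14,interpolation=cv2.INTER_CUBIC)
cv2.imwrite("pics/e13.png",cv2.vconcat([a[:290],b[:290]]))
```

```text
(no output)
```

View pics/e13.png

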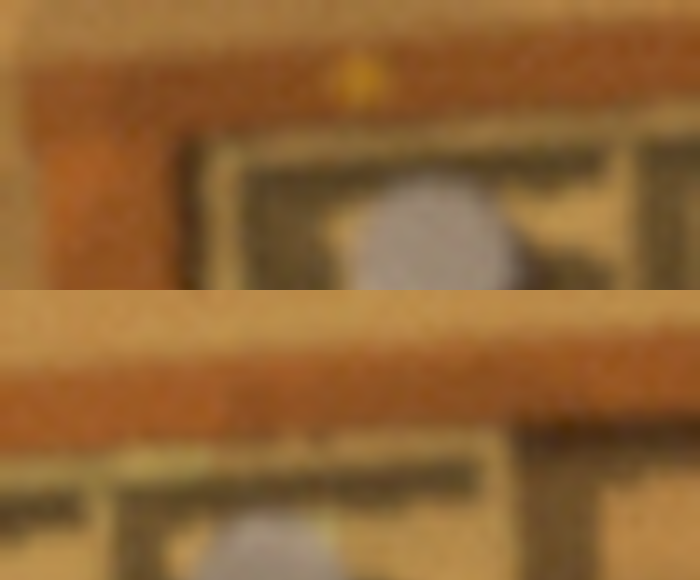

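Call:
play_rows(increments=[{"x": 0,"y": 0,"z": 0,"rx": -0.12,"ry": 0,"rz": 0,"fingers": 0},{"x": 0,"y": 0,"z": 0,"rx": -0.12,"ry": 0,"rz": 0,"fingers": 0},{"x": 0,"y": 0,"z": 0,"rx": -0.12,"ry": 0,"rz": 0,"fingers": 0},{"x": 0,"y": 0,"z": 0,"rx": -0.12,"ry": 0,"rz": 0,"fingers": 0},{"x": 0,"y": 0,"z": 0,"rx": -0.12,"ry": 0,"rz": 0,"fingers": 0},{"x": 0,"y": 0,"z": 0,"rx": -0.12,"ry": 0,"rz": 0,"fingers": 0},{"x": 0,"y": 0,"z": 0,"rx": -0.12,"ry": 0,"rz": 0,"fingers": 0},{"x": 0,"y": 0,"z": 0,"rx": -0.12,"ry": 0,"rz": 0,"fingers": 0},{"x": 0,"y": 0,"z": 0,"rx": -0.12,"ry": 0,"rz": 0,"fingers": 0},{"x": 0,"y": 0,"z": 0,"rx": -0.12,"ry": 0,"rz": 0,"fingers": 0},{"x": 0,"y": 0,"z": 0,"rx": -0.12,"ry": 0,"rz": 0,"fingers": 0},{"x": 0,"y": 0,"z": 0,"rx": -0.12,"ry": 0,"rz": 0,"fingers": 0}])

```text
clock: 16.95
tool_pos: [0.5135, -0.115, 0.1315]
ee_rot: [[0.007, -1.0, -0.019], [0.013, -0.019, 1.0], [-1.0, -0.007, 0.013]]
contact_force: [0.1, -0.1, 0.3]
width: 0.0878
```

```bash
python3 st.py
```

```text
t 16.95 pos [ 0.5135 -0.115   0.1315] rail xy 0.5015 -0.1593 zyaw 91.09 xz [ 0.0071  0.0127 -0.9999] F [ 0.09 -0.06  0.32] Frail 0.09 -0.07 w 0.0878
```

The zoom shows it tight at both ends. I'll still do the light confirming press from the front.

Call:
play_rows(increments=[{"x": 0,"y": 0,"z": 0,"rx": -0.068,"ry": 0.013,"rz": 0.007,"fingers": 0},{"x": 0,"y": 0,"z": 33,"rx": 0,"ry": 0,"rz": 0,"fingers": 0},{"x": 0,"y": 0,"z": 33,"rx": 0,"ry": 0,"rz": 0,"fingers": 0},{"x": 0,"y": 0,"z": 33,"rx": 0,"ry": 0,"rz": 0,"fingers": 0},{"x": 0,"y": 0,"z": 33,"rx": 0,"ry": 0,"rz": 0,"fingers": 0},{"x": 0,"y": 0,"z": 33,"rx": 0,"ry": 0,"rz": 0,"fingers": 0},{"x": 0,"y": 0,"z": 33,"rx": 0,"ry": 0,"rz": 0,"fingers": 0},{"x": 0,"y": 0,"z": 33,"rx": 0,"ry": 0,"rz": 0,"fingers": 0},{"x": 0,"y": 0,"z": 20,"rx": 0,"ry": 0,"rz": 0,"fingers": 0},{"x": 0,"y": 0,"z": 0,"rx": 0,"ry": 0,"rz": 0,"fingers": 0}])

```text
clock: 17.78
tool_pos: [0.4979, 0.1479, 0.1325]
ee_rot: [[0.009, -0.996, -0.091], [0.006, -0.091, 0.996], [-1.0, -0.009, 0.006]]
contact_force: [-0.7, 0.6, 0.3]
width: 0.0877
```

```bash
python3 st.py
```

```text
t 17.78 pos [0.4979 0.1479 0.1325] rail xy 0.5089 0.104 zyaw 95.24 xz [ 0.0085  0.0064 -0.9999] F [-0.73  0.62  0.28] Frail -0.68 0.68 w 0.0877
```

Call:
play_rows(increments=[{"x": 25,"y": 0,"z": 0,"rx": 0.004,"ry": 0.006,"rz": 0.009,"fingers": 0},{"x": 30,"y": 0,"z": 0,"rx": 0,"ry": 0,"rz": 0,"fingers": 0},{"x": 25,"y": 0,"z": 0,"rx": 0,"ry": 0,"rz": 0,"fingers": 0},{"x": 15,"y": 0,"z": 0,"rx": 0,"ry": 0,"rz": 0,"fingers": 0},{"x": 10,"y": 0,"z": 0,"rx": 0,"ry": 0,"rz": 0,"fingers": 0},{"x": 0,"y": 0,"z": 0,"rx": 0,"ry": 0,"rz": 0,"fingers": 0}])

```text
clock: 18.28
tool_pos: [0.5047, 0.1506, 0.0262]
ee_rot: [[0.008, -0.996, -0.093], [0.003, -0.093, 0.996], [-1.0, -0.009, 0.002]]
contact_force: [-0.5, -0.1, 0.1]
width: 0.0882
```

```bash
python3 st.py
```

```text
t 18.28 pos [0.5047 0.1506 0.0262] rail xy 0.5159 0.106 zyaw 95.36 xz [ 0.0084  0.0026 -1.    ] F [-0.47 -0.08  0.12] Frail -0.47 -0.04 w 0.0882
```

Call:
play_rows(increments=[{"x": 5,"y": -4,"z": 0,"rx": 0.006,"ry": 0.002,"rz": 0.009,"fingers": 0},{"x": 2,"y": -4,"z": 0,"rx": 0,"ry": 0,"rz": 0,"fingers": 0},{"x": 0,"y": -4,"z": 0,"rx": 0,"ry": 0,"rz": 0,"fingers": 0},{"x": 0,"y": -4,"z": 0,"rx": 0,"ry": 0,"rz": 0,"fingers": 0},{"x": 0,"y": -2,"z": 0,"rx": 0,"ry": 0,"rz": 0,"fingers": 0},{"x": 0,"y": -2,"z": 0,"rx": 0,"ry": 0,"rz": 0,"fingers": 0},{"x": 0,"y": -1,"z": 0,"rx": 0,"ry": 0,"rz": 0,"fingers": 0}])

```text
clock: 18.87
tool_pos: [0.5329, 0.1522, 0.0229]
ee_rot: [[0.006, -0.996, -0.085], [0.001, -0.085, 0.996], [-1.0, -0.006, 0.001]]
contact_force: [-0.2, 0.3, 0.3]
width: 0.0881
```

```bash
python3 st.py
```

```text
t 18.87 pos [0.5329 0.1522 0.0229] rail xy 0.5441 0.1052 zyaw 94.88 xz [ 0.006   0.0013 -1.    ] F [-0.21  0.28  0.3 ] Frail -0.18 0.29 w 0.0881
```

Call:
play_rows(increments=[{"x": 2,"y": -1,"z": 0,"rx": -0.002,"ry": 0,"rz": 0.005,"fingers": 0},{"x": 0,"y": -1,"z": 0,"rx": 0,"ry": 0,"rz": 0,"fingers": 0}])

```text
clock: 19.03
tool_pos: [0.5358, 0.1526, 0.0218]
ee_rot: [[0.002, -0.996, -0.087], [0.001, -0.087, 0.996], [-1.0, -0.002, 0.001]]
contact_force: [-1.7, -0.7, -0.1]
width: 0.088
```

Call:
play_rows(increments=[{"x": 0,"y": -1,"z": 0,"rx": 0,"ry": 0,"rz": 0,"fingers": 0},{"x": 0,"y": -1,"z": 0,"rx": 0,"ry": 0,"rz": 0,"fingers": 0}])

```text
clock: 19.2
tool_pos: [0.5362, 0.1526, 0.0215]
ee_rot: [[-0.002, -0.996, -0.087], [0.001, -0.087, 0.996], [-1.0, 0.002, 0.001]]
contact_force: [-3.2, 0.1, 1.7]
width: 0.088
```

```bash
python3 st.py
```

```text
t 19.2 pos [0.5362 0.1526 0.0215] rail xy 0.5474 0.1053 zyaw 95.01 xz [-1.6e-03  7.0e-04 -1.0e+00] F [-3.23  0.08  1.65] Frail -3.22 0.36 w 0.088
```

Contact comes at 0.5474, the same as in the first press, so the tray is already home. One light press now.

Call:
play_rows(increments=[{"x": 0,"y": -2,"z": 0,"rx": 0,"ry": 0,"rz": -0.003,"fingers": 0},{"x": 0,"y": -2.5,"z": 0,"rx": 0,"ry": 0,"rz": -0.003,"fingers": 0},{"x": 0,"y": -2.5,"z": 0,"rx": 0,"ry": 0,"rz": -0.003,"fingers": 0}])

```text
clock: 19.45
tool_pos: [0.5363, 0.1525, 0.0198]
ee_rot: [[-0.007, -0.996, -0.087], [-0.001, -0.087, 0.996], [-1.0, 0.007, -0.0]]
contact_force: [-7.4, -1.0, 4.2]
width: 0.0882
```

```bash
python3 st.py
```

```text
t 19.45 pos [0.5363 0.1525 0.0198] rail xy 0.5475 0.1052 zyaw 94.97 xz [-7.e-03 -6.e-04 -1.e+00] F [-7.4  -1.02  4.17] Frail -7.46 -0.37 w 0.0882
```

Call:
play_rows(increments=[{"x": 0,"y": 5,"z": 0,"rx": 0,"ry": 0,"rz": 0,"fingers": 0},{"x": 0,"y": 10,"z": 0,"rx": 0,"ry": 0,"rz": 0,"fingers": 0},{"x": 0,"y": 15,"z": 0,"rx": 0,"ry": 0,"rz": 0,"fingers": 0},{"x": -20,"y": 15,"z": 0,"rx": 0,"ry": 0,"rz": 0,"fingers": 0},{"x": -35,"y": 0,"z": 0,"rx": 0,"ry": 0,"rz": 0,"fingers": 0},{"x": -35,"y": 10,"z": 0,"rx": 0,"ry": 0,"rz": 0,"fingers": 0},{"x": -30,"y": 20,"z": -10,"rx": 0,"ry": 0,"rz": 0,"fingers": 0},{"x": 0,"y": 20,"z": -30,"rx": 0,"ry": 0,"rz": 0,"fingers": 0},{"x": 0,"y": 0,"z": -35,"rx": 0,"ry": 0,"rz": 0,"fingers": 0},{"x": 0,"y": 0,"z": -35,"rx": 0,"ry": 0,"rz": 0,"fingers": 0},{"x": 0,"y": 0,"z": -35,"rx": 0,"ry": 0,"rz": 0,"fingers": 0},{"x": 0,"y": 0,"z": 0,"rx": 0,"ry": 0,"rz": 0,"fingers": 0}])

```text
clock: 20.45
tool_pos: [0.4482, -0.0042, 0.1463]
ee_rot: [[0.006, -0.995, -0.095], [-0.003, -0.095, 0.995], [-1.0, -0.006, -0.003]]
contact_force: [0.3, 0.3, 0.5]
width: 0.0879
```

```bash
python3 st.py;python3 - <<'E'
from h import *
p,d=imaging.grab_frame("top"); cv2.imwrite("pics/t14.png",cv2.resize(p[165:225,195:325],None,fx=6,fy=6,interpolation=cv2.INTER_CUBIC)); cv2.imwrite("pics/top14.png",p)
p,d=imaging.grab_frame("scene"); cv2.imwrite("pics/s14.png",p)
E
```

```text
t 20.45 pos [ 0.4482 -0.0042  0.1463] rail xy 0.4461 -0.0433 zyaw 95.47 xz [ 0.0065 -0.0028 -1.    ] F [0.33 0.26 0.5 ] Frail 0.35 0.23 w 0.0879
```

View pics/t14.png

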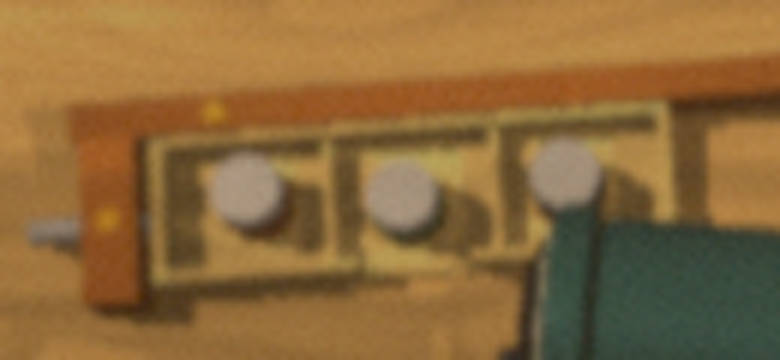

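View pics/s14.png

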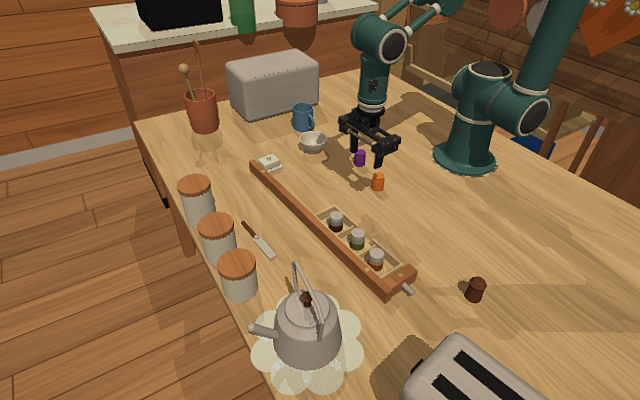

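The tray lies tight along the rail with its end at the rod (t14 crop: left end at column 150, right end at column 670). The jars are upright, the bystanders are where they were, and the robot is clear, so I'm handing in.

```bash
python3 -c "
from bench import workorder
print(workorder.finish_job())"
```

```text
the job is handed in; nothing more can be done
None
```

I pushed the tray back against the rail and slid it along to the rod in the end stop. The job was handed in at about 20.5 s of the 72 s; no verdict was reported.

- **Rail press:** I pushed the front wall with both open fingers and the jaws parallel to the rail (5.0°). The tray turned flush and I held it at about 10 N tool force, roughly 6–7 N on the rail after sliding friction.
- **Slide to the rod:** I pushed the right end wall along the rail. Motion stopped at the rod, which I pressed at about 9 N tool force, roughly 7 N on the rod.
- **Last press:** A final light front press of about 7.5 N met the tray at the same distance from the rail as the first press, within 0.1 mm.
- **Last checks:** The pictures show the tray tight at both ends and at the rod, with the jars upright and the bystanders in place. The robot was clear of everything, with contact force near zero.
- **Disagreement:** One top view before the last press seemed to show a slightly wider dark strip at the tray's left end. An enlarged crop and the last press did not confirm it.

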